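# Dock the cup tray on the shaker and load the samples

## Robot

A 6-joint arm with a two-finger parallel gripper is mounted at the origin on a cart in front of the work surface, level with it; the furniture and walls round the work are solid. World frame = base frame: x ahead of the robot, y to its left, z up, the work surface at z = 0. Lengths are in m, angles in rad, forces in N, time in s.
With the tool pointing down it reaches from about 0.375 to 0.75 m from the base axis. Payload 9 kg.
Tool frame: the origin (TCP) lies at the centre of the arm's flange, where the gripper is bolted on; the fingertips stand 173 mm ahead of it and the grasp point (between the pads) lies 155 mm ahead of it; x points along the fingers, z is the direction in which the jaws open and shut, and the axes are right-handed (so a half turn about x gives the same grasp; the last joint's range is limited). The gripper opens to 85 mm and grips with 20 to 120 N. Pads are 22 mm wide; open, the fingers measure 114 mm over their backs; the gripper's body (76 mm by 85 mm) begins 54 mm behind the grasp point. The pads swing forward as they close: fully open they stand 13 mm farther back than shut.
Start: joints at [1.014, 0.104, 0.097, 1.564, 0, 1.353], TCP at [0.199, 0.566, 0.405] pointing down, gripper open.
Joint ranges: [-2.99, 2.99], [-0.84, 1.86], [-1.1, 1.16], [-1.84, 2.11], [-1.51, 1.56], [-3.14, 3.14]. Speed limits (rad/s): [2.22, 2.22, 2.57, 3.14, 3.14, 3.14].

## Interface

Orientations are given as a unit quaternion [x, y, z, w].
In Python, from plant import env, vision gives the robot as it stands.
- The arm moves only by the tool step_arm, never from a script. Its argument "rows" is one flat list of numbers, 7 for each row, row after row: the opening, from -1 (shut) to 1 (fully open), so that 0 is half open, then the shift along the tool's x, y, z in m, then the turn, a rotation vector about the tool's x, y, z in rad. A call has 1 to 10 rows; each row shifts and turns the commanded pose from where the row before left it, along the tool's axes as they then stand; what a row does not reach is not made up. A row lasts 1/10 s, in which the tool goes at most 50 mm and 8.59 degrees, less where a joint would pass 70% of its speed; a pose out of reach is approached as far as the arm can. A call with a gripper value outside its range is refused whole. The fingers move at their own pace and stop on an object; the grip force is fixed at half the most. Time passes only in rows, so rows that do not move let the fingers close. It gives the time, the measured TCP pose, the force and the opening at its end, in the units of the state.
- env.observe(): the state, without advancing time (a new reading comes with each control period).
- vision.capture(name): name is "side" or "top"; returns (picture, depth): 420x560x3 uint8, blue, green, red; 420x560 float32, m along the optical axis (not along the pixel's ray), 0 where there is no reading.
- vision.camera_info(name): a dict with "fov_y" (degrees; the focal length in pixels is half the picture's height over the tangent of half this angle, whatever the lens; pixels are square), "cx", "cy" (the principal point, pixels), "D" ([k1, k2, p1, p2, k3] as OpenCV has them; the pictures are not rectified), "R" (3x3) and "t" (3): a world point X has camera coordinates R X + t. Camera axes: x right, y down, z forward; pixel columns grow to the right and rows downward; lengths in m; the calibration is good to about 2 mm. A picture is of the moment at which its call begins. camera_info takes no time and is no camera call.
- env.hand_in(): hands the job in, once; it reports no verdict.
The state is a dict: "time": time; "joint_pos": joint angles; "qd": joint speeds; "joint_torque": joint torques, N m; "tool_pos": TCP position; "tcp_rot": TCP orientation; "ft_force": force on the tool from outside, world axes, zero at the start; "moment": the same for the moment, N m; "width": finger opening in m.
Only numpy, scipy, OpenCV 4.12 (cv2) and the standard library are available. Lean on these libraries where they do the work, as an engineer would, in place of code of your own. Each camera call takes 0.05 s, during which the arm holds its last target.

## Task

Get the shaker ready: with the cam lever swung open, clear of the catch, set the empty cup tray on the platform and slide it back until the side catch snaps in, then tug it firmly towards the front by its handle to check that the catch holds, and push it home again if it comes free. When it holds, turn the cam lever until its high point bears on the catch's roller, then stand every upright lidded sample cup in a pocket of its own in the tray, lid up. Leave the cups that stand upside down on their lids and everything else on the bench where they are.

Things in the scene. Friction and masses are not known exactly. Their poses are not given: they have to be found in the camera images.
- shaker: bench shaker, white housing 272 x 304 x 58 mm, fixed, with an aluminium platform whose surface is 75 mm above this origin. Origin: on the bench under where the tray's centre is when the tray is home. +x points to the rear stop wall (22 mm high, face 75.5 mm from the origin), -x to the front with the display (platform ends at x = -156 mm), +y to the left; catch and cam are on the right (-y)
- entry (a point): point on the platform surface, 75 mm in front of (-x of) the home place: set the tray down flat with its origin here and its axes along the shaker's (here the lead-ins stand about 6 mm clear of the tray on each side), then slide it 75 mm along the shaker's +x, flat on the platform, up to the stop wall
- rail_left (a point): middle of the left side rail, on the platform surface. The two rails stand 1.5 mm clear of the tray on each side, from shaker x = +18 to +75 mm only; their lips overhang the tray's side flanges (lip underside 8 mm above the platform), so the tray cannot be lowered or lifted there but only slid
- catch: sprung steel catch that slides along the shaker's y on the right side; its origin's y in the shaker's frame is 0 at rest, falls to about -6 mm while the tray's flange pushes the catch out, is back within 1.5 mm of 0 once it has snapped into the tray's notch, and about +2 mm when the cam's high point presses on it. Spring 600 N/m
- catch_nose (a point): tip of the catch's nose (at shaker x = +51 mm), 5 mm above the platform. Its bevelled front lets the tray in (pushing the tray past it takes 5 to 20 N, within the last 40 mm); its flat rear face stops the tray from coming out: a caught tray can move only about 2 mm to the front, one not caught slides out freely
- cam_lever (a joint): angle of the eccentric cam's lever, rad: 0 = fully open, grows clockwise seen from above, far stop 2.5. At 2.0 the lever points to the shaker's front (-x) and the high point faces the catch's roller (wanted within 0.25); it meets the roller of a snapped-in catch from about 1.4. Up to 0.5 the catch can move back freely; beyond that the cam gets in its way and the tray jams. Stays where left (about 1 N at the knob)
- lever_knob (a point): middle of the upright black knob at the end of the cam lever: cylinder 18 mm thick, 34 mm tall, this point 17 mm below its top and 17 mm above the lever's flat steel arm; 85 mm from the cam's axis, 123 mm above the bench
- cam_axis (a point): point on the cam's upright axis at the height of lever_knob; at shaker x = +45.5 mm, y = -152 mm
- tray: loose plain grey tray, 150 (x) x 172 (y) x 88 mm over all, about 0.4 kg, origin at the centre of its underside; its +x edge goes first, to the stop wall. Base 5 mm thick with side flanges 11 mm wide beyond the 31 mm high walls; the right (-y) flange has a 22 mm notch for the catch, at x = +33 to +55 mm. Four square pockets, 52 mm, centres at x = +-45, y = +-45 mm, floors 5 mm above the origin
- tray_grip (a point): middle of the tray's grip bar, on a post in the tray's centre, 75 mm above the tray's underside: bar 14 mm thick (tray x) x 50 mm long (tray y) x 26 mm tall. Pocket dividers stand 27 mm above the tray's underside
- cup_1: sample cup: clear beaker with a red screw lid on top, 47 mm across the lid, 66 mm tall, 60 g, most of it low down, origin at the centre of its underside; may be absent
- cup_2: sample cup: clear beaker with a red screw lid on top, 47 mm across the lid, 66 mm tall, 60 g, most of it low down, origin at the centre of its underside; may be absent
- cup_3: sample cup: clear beaker with a red screw lid on top, 47 mm across the lid, 66 mm tall, 60 g, most of it low down, origin at the centre of its underside; may be absent
- cup_4: sample cup: clear beaker with a red screw lid on top, 47 mm across the lid, 66 mm tall, 60 g, most of it low down, origin at the centre of its underside; may be absent
- test_cup_a: bystander: cup standing upside down on its red lid, 47 x 47 x 66 mm, to be left alone; origin at the centre of its underside
- test_cup_b: bystander: cup standing upside down on its red lid, 47 x 47 x 66 mm, to be left alone; origin at the centre of its underside
- test_cup_c: bystander: cup standing upside down on its red lid, 47 x 47 x 66 mm, to be left alone; origin at the centre of its underside
- timer: bystander: small white timer, 62 x 66 x 18 mm, on the left, to be left alone
- marker: bystander: black marker pen, 138 mm long, on the left, to be left alone

How it is judged:
On the way, in this order (a step that is already met when the one before it is completed fails the run):
1. the tray is slid home on the platform and the catch has snapped in (x of tray in the frame of shaker above -0.003 m and z of tray in the frame of shaker below 0.0785 m and angle between the x axis of tray and the x axis of shaker, either way round below 0.06 rad and y of catch in the frame of shaker above -0.0015 m), for 0.2 s.
2. the tray is tugged towards the front against the catch, with at least 3 N, and does not come free (x of tray in the frame of shaker between -0.004 and -0.0007 m and z of tray in the frame of shaker below 0.0785 m and angle between the x axis of tray and the x axis of shaker, either way round below 0.06 rad and y of catch in the frame of shaker above -0.0015 m and contact force between tray and catch above 3 N), for 0.1 s.
3. the cam lever is turned so that its high point bears on the catch (within 0.25 rad of 2.0) (x of tray in the frame of shaker above -0.004 m and z of tray in the frame of shaker below 0.0785 m and angle between the x axis of tray and the x axis of shaker, either way round below 0.06 rad and value of joint cam_lever between 1.75 and 2.25 rad and y of catch in the frame of shaker above 0.001 m), for 0.2 s.
4. after that, every sample cup stands in a pocket of the tray (z of cup_1 in the frame of tray between 0.002 and 0.01 m and angle between each of cup_1, cup_2, cup_3, cup_4's own z axis and vertical below 0.15 rad and x of cup_1 in the frame of tray between -0.073 and 0.073 m and y of cup_1 in the frame of tray between -0.073 and 0.073 m and z of cup_2 in the frame of tray between 0.002 and 0.01 m and x of cup_2 in the frame of tray between -0.073 and 0.073 m and y of cup_2 in the frame of tray between -0.073 and 0.073 m and z of cup_3 in the frame of tray between 0.002 and 0.01 m and x of cup_3 in the frame of tray between -0.073 and 0.073 m and y of cup_3 in the frame of tray between -0.073 and 0.073 m and z of cup_4 in the frame of tray between 0.002 and 0.01 m and x of cup_4 in the frame of tray between -0.073 and 0.073 m and y of cup_4 in the frame of tray between -0.073 and 0.073 m), for 0.1 s.
At the end, for the whole second after the job is handed in: The tray is home on the shaker (within 4 mm, flat, in line), the cam lever within 0.25 rad of 2.0 with the catch pressed in at least 1 mm past its rest, and every sample cup that is present stands on the floor of a tray pocket, upright (within 0.15 rad) and at rest (all of step 3 and all of step 4 and linear speed of each of cup_1, cup_2, cup_3, cup_4 below 0.02 m/s); the robot touches nothing.
It fails at once if an upside-down cup, the timer or the marker is moved more than 25 mm (distance of any of test_cup_a, test_cup_b, test_cup_c, timer, marker from where it was at the start of the episode above 0.025 m).
Of cup_1, cup_2, cup_3, cup_4 only 2 to 4 are there at a start; the rules pass over those that are not, and their reading is None.
At some moment in a run one of cup_1, cup_2, cup_3, cup_4 may be knocked a few centimetres aside while the robot is not near it.
Once in a run the grip may slacken for a moment while it holds something.
It also fails if it takes over 208 s, if anything falls off the work surface, if the arm or the gripper's body presses on something with over 40 N, if the wrist force passes 120 N, or if a joint passes its speed limit or range.

## Working session

There is one attempt and no reset: what is moved stays moved. The work goes in short steps, Python scripts to look and compute and a tool call to move; the robot and the scene stay as the last step left them, time stands still between calls to the robot, and variables do not carry over. Pictures are saved under pics/ and viewed, and the job is handed in when it is done.

Besides the shell and the picture viewer there is one more tool, called after "Emit:" as name(argument=value, ...), one argument or row to a line, values as JSON. step_arm: Moves the arm, as the interface text tells. Its arguments: {"type":"object","properties":{"rows":{"type":"array"}},"required":["rows"]}

```bash
ls -la; mkdir -p pics
python3 - <<'E'
from plant import env, vision
import cv2, numpy as np
s=env.observe(); print(s)
for n in("side","top"):
    p,d=vision.capture(n); cv2.imwrite(f"pics/{n}0.png",p); np.save(f"pics/{n}0.npy",d)
    print(n,vision.camera_info(n), d.min(), d.max())
E
```

```text
total 12
drwxr-xr-x  3 agent agent 4096 Dec  7 16:42 .
drwxr-xr-x 23 root  root  4096 Dec  7 16:42 ..
drwxr-xr-x  2 agent agent 4096 Dec  7 16:42 pics
{'time': 0.0, 'joint_pos': array([ 1.01428083e+00,  1.04747356e-01,  9.64353165e-02,  1.56388039e+00,
       -1.20234244e-06,  1.35311342e+00]), 'qd': array([ 0.00086655, -0.00040265, -0.00177673, -0.00069767,  0.0002086 ,
       -0.00150408]), 'joint_torque': array([-9.71660666e-04, -5.56940818e+01,  5.03640497e+01,  1.76543364e-02,
       -4.92983054e-04,  1.87209514e-05]), 'tool_pos': array([0.19935686, 0.56580188, 0.40387533]), 'tcp_rot': array([-0.4087299 ,  0.57759985,  0.40834623,  0.57669025]), 'ft_force': array([ 0.08353616,  0.49681093, -0.7595243 ]), 'moment': array([-0.04456184, -0.01472433, -0.04155362]), 'width': 0.08538672703743204}
side {'fov_y': 44.548974407068, 'cx': 273.14152756115783, 'cy': 213.08055615875793, 'D': array([-0.14356213,  0.        ,  0.        ,  0.        ,  0.        ]), 'R': array([[ 0.96363213, -0.26719312,  0.00457848],
       [-0.16644192, -0.61350068, -0.77195467],
       [ 0.20906988,  0.74311826, -0.6356611 ]]), 't': array([-0.54349112,  0.19235082,  1.61651215])} 0.0 3.999868
top {'fov_y': 47.50639687747527, 'cx': 271.5198831747977, 'cy': 208.13952406582362, 'D': array([0.00734802, 0.        , 0.        , 0.        , 0.        ]), 'R': array([[ 0.0251463 , -0.99964913,  0.00832393],
       [-0.98360504, -0.02622838, -0.17841859],
       [ 0.17857431, -0.0037009 , -0.98391947]]), 't': array([1.57664486e-03, 5.69502722e-01, 1.60143828e+00])} 0.0 2.5702202
```

View pics/side0.png

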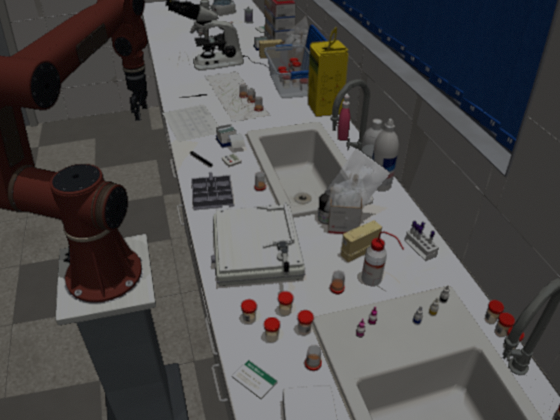

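View pics/top0.png

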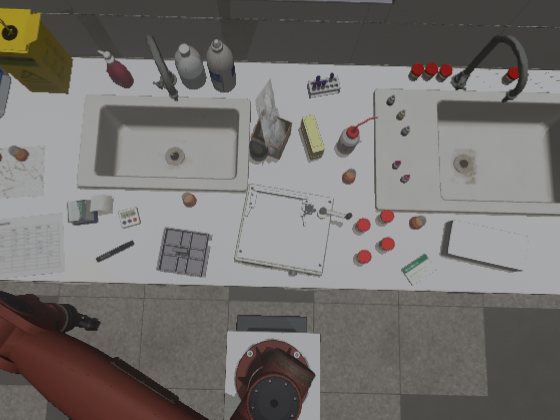

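```bash
cat > h.py <<'E'
import numpy as np, cv2
from plant import env, vision
def K(n):
    c=vision.camera_info(n); f=210/np.tan(np.radians(c['fov_y']/2))
    return np.array([[f,0,c['cx']],[0,f,c['cy']],[0,0,1.]]),c
def rays(n,uv):
    k,c=K(n); uv=np.asarray(uv,float).reshape(-1,1,2)
    p=cv2.undistortPoints(uv,k,c['D'])[:,0]
    d=np.c_[p,np.ones(len(p))]@c['R']; o=-c['R'].T@c['t']
    return o,d
def plane(n,uv,z):
    o,d=rays(n,uv); s=(z-o[2])/d[:,2]; return o+d*s[:,None]
def withdepth(n,uv,dep):
    o,d=rays(n,uv); uv=np.asarray(uv).reshape(-1,2).round().astype(int)
    return o+d*dep[uv[:,1],uv[:,0]][:,None]
def proj(n,X):
    k,c=K(n); r,_=cv2.Rodrigues(c['R'])
    return cv2.projectPoints(np.asarray(X,float).reshape(-1,3),r,c['t'],k,c['D'])[0][:,0]
def tri(u1,u2):
    (o1,d1),(o2,d2)=rays("top",u1),rays("side",u2); out=[]
    for a,b in zip(d1,d2):
        A=np.c_[a,-b]; s=np.linalg.lstsq(A,o2-o1,rcond=None)[0]
        p,q=o1+a*s[0],o2+b*s[1]; out.append(np.r_[(p+q)/2,np.linalg.norm(p-q)])
    return np.array(out)
def crop(img,x0,y0,x1,y1,s,name):
    cv2.imwrite(name,cv2.resize(img[y0:y1,x0:x1],None,fx=s,fy=s,interpolation=cv2.INTER_CUBIC))
E
python3 - <<'E'
from h import *
t=cv2.imread("pics/top0.png"); s=cv2.imread("pics/side0.png")
crop(t,225,170,445,290,3.6,"pics/t_a.png"); crop(t,150,180,250,290,5,"pics/t_b.png"); crop(s,180,165,400,395,2.6,"pics/s_a.png")
E
```

```text
(no output)
```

View pics/t_a.png

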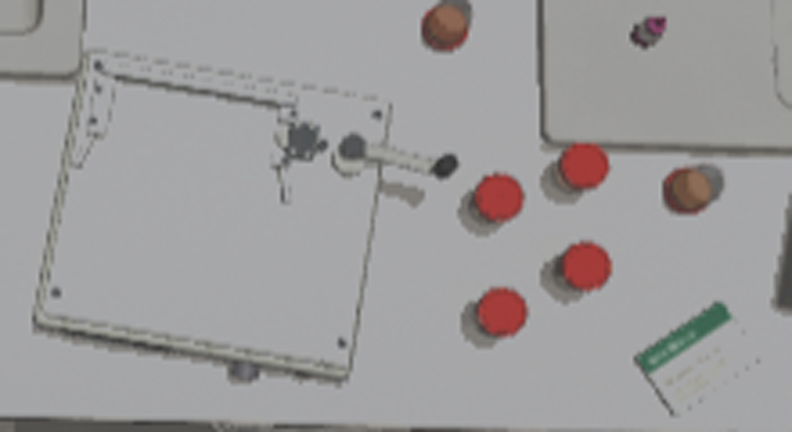

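View pics/t_b.png

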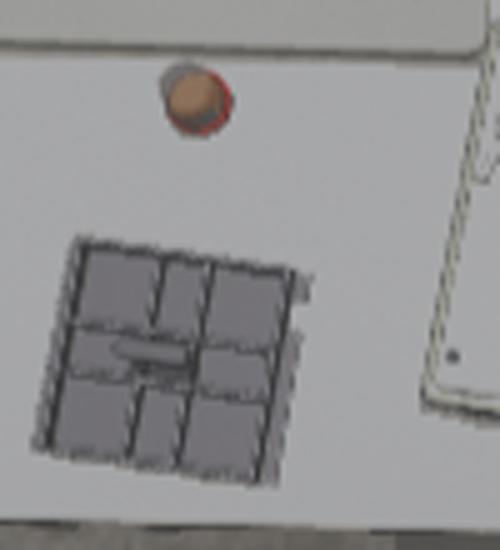

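View pics/s_a.png

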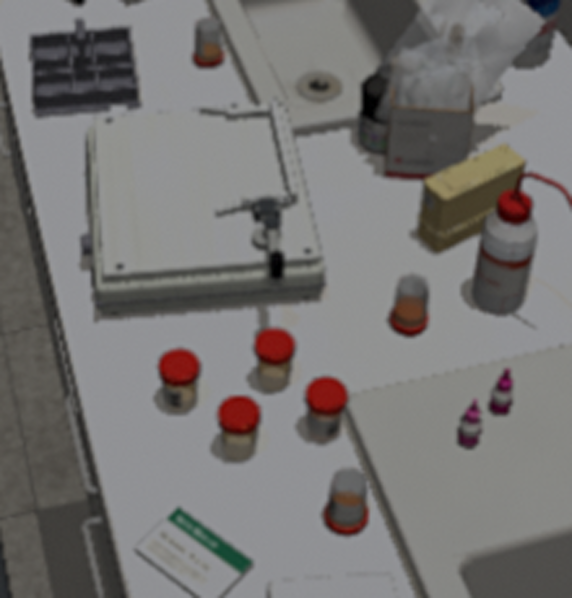

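Run:
```python
from h import *
t=cv2.imread("pics/top0.png"); d=np.load("pics/top0.npy")
H,W=d.shape
uu,vv=np.meshgrid(np.arange(W),np.arange(H))
P=withdepth("top",np.c_[uu.ravel(),vv.ravel()],d).reshape(H,W,3)
np.save("pics/P0.npy",P)
print("bench",P[270:275,340:345,2].mean(), "platform", P[225:245,265:300,2].mean(), P[225:245,265:300,2].std())
h=np.clip(P[...,2]*1000,-20,160); h=((h+20)/180*255).astype(np.uint8)
cm=cv2.applyColorMap(h,cv2.COLORMAP_JET)
crop(cm,150,160,420,300,2.9,"pics/h0.png")
hsv=cv2.cvtColor(t,cv2.COLOR_BGR2HSV)
m=((hsv[...,0]<8)|(hsv[...,0]>172))&(hsv[...,1]>120)&(hsv[...,2]>90)
n,l,st,c=cv2.connectedComponentsWithStats(m.astype(np.uint8))
for i in range(1,n):
    if st[i,4]>25:
        zz=P[...,2][l==i]; print(c[i].round(1),st[i,4],"z med",np.median(zz).round(3),plane("top",c[i],0.066)[0].round(4))
def full(x,y): return [225+x/3.6,170+y/3.6]
scr=[full(98,66),full(377,115),full(342,343),full(55,293)]
q=plane("top",scr,0.075); print(q.round(4)); 
for i in range(4): e=q[(i+1)%4]-q[i]; print(np.linalg.norm(e), np.degrees(np.arctan2(e[1],e[0])))
print("knob",plane("top",full(446,166),0.140),"cam",plane("top",full(352,146),0.12))
```

```text
bench 0.06744389135335138 platform 0.0810132155460463 0.10479068263424088
[417.6  68.4] 115 z med 0.066 [ 1.096  -0.5006  0.066 ]
[431.6  68.1] 113 z med 0.066 [ 1.0985 -0.5515  0.066 ]
[445.9  69.5] 113 z med 0.067 [ 1.0947 -0.6032  0.066 ]
[513.7  72.3] 95 z med 0.065 [ 1.0904 -0.8488  0.066 ]
[352.6 131.9] 87 z med 0.161 [ 0.8484 -0.2636  0.066 ]
[387.  215.5] 128 z med 0.064 [ 0.5515 -0.38    0.066 ]
[363.1 224.4] 127 z med 0.064 [ 0.5186 -0.2977  0.066 ]
[387.5 243.5] 130 z med 0.064 [ 0.4552 -0.38    0.066 ]
[364.1 256.3] 132 z med 0.064 [ 0.4098 -0.3002  0.066 ]
[ 13.5 318. ] 258 z med 0.719 [0.1788 0.8511 0.066 ]
[ 99.8 392.3] 2363 z med 0.703 [-0.0453  0.5495  0.066 ]
[[ 0.6324  0.0845  0.075 ]
 [ 0.5918 -0.1823  0.075 ]
 [ 0.3752 -0.1505  0.075 ]
 [ 0.4147  0.1175  0.075 ]]
0.26978223501332727 -98.64180766396261
0.21889340144599992 171.64549920182043
0.27084302404651295 81.6185952576062
0.22012160008410483 -8.63149131885013
knob [[ 0.53342777 -0.23677967  0.14      ]] cam [[ 0.55317682 -0.15356348  0.12      ]]
```

View pics/h0.png

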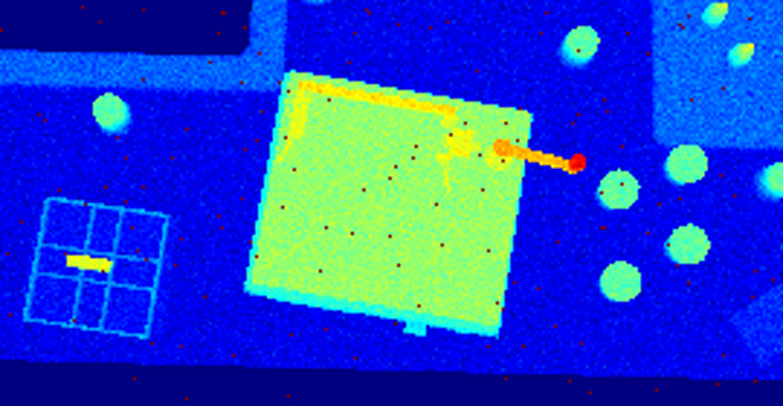

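```bash
cat >> h.py <<'E'
from scipy.spatial.transform import Rotation as Rn
def rect(pts):
    (c,s,a)=cv2.minAreaRect((pts[:,:2]*1000).astype(np.float32)); return np.round(c,1),np.round(s,1),round(a,2)
def cloud(n,dep=None):
    if dep is None: im,dep=vision.capture(n)
    H,W=dep.shape; uu,vv=np.meshgrid(np.arange(W),np.arange(H))
    P=withdepth(n,np.c_[uu.ravel(),vv.ravel()],dep).reshape(H,W,3); P[dep==0]=np.nan
    return P
def comp(P,lo,hi,box,minpix=10):
    x0,x1,y0,y1=box
    m=((P[...,2]>lo)&(P[...,2]<hi)&(P[...,0]>x0)&(P[...,0]<x1)&(P[...,1]>y0)&(P[...,1]<y1)).astype(np.uint8)
    n,l,st,c=cv2.connectedComponentsWithStats(m); 
    return [P[l==i] for i in range(1,n) if st[i,4]>=minpix]
def tool():
    s=env.observe(); R=Rn.from_quat(s['tcp_rot']).as_matrix(); return s,R
E
python3 - <<'E'
from h import *
P=cloud("top",np.load("pics/top0.npy"))
for nm,lo,hi,box in [("traywall",.02,.045,(.3,.6,.2,.45)),("bar",.075,.1,(.3,.6,.2,.45)),("platform",.065,.085,(.3,.7,-.25,.2)),("stopwall",.09,.105,(.5,.7,-.1,.2)),("knob",.132,.15,(.4,.7,-.3,-.05)),("lever",.1,.15,(.4,.7,-.3,-.05))]:
    for q in comp(P,lo,hi,box): print(nm,len(q),rect(q),np.median(q,0).round(4),q.mean(0).round(4))
s,R=tool(); print(R.round(3))
E
```

```text
traywall 26 (array([584.5, 301.8]), array([12.8, 36.1]), 32.59) [0.5811 0.2993 0.0328] [0.5844 0.3    0.0335]
traywall 438 (array([413.2, 318.5]), array([151., 150.]), 83.22) [0.4093 0.3171 0.0269] [0.4137 0.3186 0.0273]
bar 62 (array([413.5, 318.1]), array([48.6, 13.2]), 87.43) [0.4131 0.3181 0.0865] [0.4129 0.318  0.0861]
platform 5832 (array([501.1, -31. ]), array([290.3, 258.1]), 81.6) [ 0.4882 -0.029   0.0742] [ 0.4915 -0.0295  0.0743]
stopwall 173 (array([610.6,  -8.7]), array([185.3,  16.9]), 81.49) [ 0.6139 -0.0075  0.0956] [ 0.6127 -0.0086  0.0956]
stopwall 16 (array([555.1, -92.1]), array([13.8, 23.3]), 77.02) [ 0.5565 -0.095   0.0928] [ 0.5551 -0.0937  0.0927]
knob 20 (array([ 537.1, -237.7]), array([14.3, 14.2]), 87.38) [ 0.5376 -0.2373  0.1392] [ 0.5367 -0.2381  0.1395]
lever 144 (array([ 547.5, -195.3]), array([102.5,  20.2]), 77.53) [ 0.5455 -0.198   0.107 ] [ 0.5456 -0.1974  0.1123]
[[-0.001 -0.943  0.332]
 [-0.001  0.332  0.943]
 [-1.     0.    -0.001]]
```

Run:
```python
from h import *
P=cloud("top",np.load("pics/top0.npy"))
Ps=cloud("side",np.load("pics/side0.npy"))
a=np.radians(-8.45); X=np.array([np.cos(a),np.sin(a)]);Y=np.array([-X[1],X[0]])
O=X*.5246+Y*.0812; print(O)
for nm,Q in(("top",P),("side",Ps)):
    x=(Q[...,:2]-O)@X*1000; y=(Q[...,:2]-O)@Y*1000; z=Q[...,2]*1000-75
    m=(abs(x)<115)&(y>-200)&(y<125)&(z>5)&(z<16)
    # raster occupancy 4mm grid, max height
    G=np.full((60,85),np.nan)
    for xx,yy,zz in zip(x[m|((z>=16)&(abs(x)<115)&(abs(y)<210)&(z<90))],y[m|((z>=16)&(abs(x)<115)&(abs(y)<210)&(z<90))],z[m|((z>=16)&(abs(x)<115)&(abs(y)<210)&(z<90))]):
        i=int((115-xx)//4); j=int((125-yy)//4)
        if 0<=i<60 and 0<=j<85: G[i,j]=np.nanmax([G[i,j],zz])
    print(nm)
    print("     "+"".join(chr(48+abs(int(125-4*j-2))//10%10) for j in range(85)))
    for i in range(0,60):
        if i<34: print(f"{115-4*i-2:5d}"+"".join('.' if np.isnan(g) else (chr(48+int(g)//10)) for g in G[i]))
```

```text
[0.53083723 0.00323052]
top
     2111009998877766555443332211100000112223344455666778889900011222334445566677888990001
  113.....................................................................................
  109.....................................................................................
  105.....................................................................................
  101.............0.......................................................................
   97......................................0........................0.....................
   93........................................................0....0.0.....................
   89..........211...12..121..122..22..11111..21...2....22.1...0..........................
   85........22121222112212222121222222..21.222112222222222......00......00...............
   81........22222222212221222112123212122121122122221222222....0...........0.............
   77.......121.11231.122..10011..012..1.1120..1.111...112211.............................
   73......0.11.1.......................................111.0.......0..
[... 4602 characters left out ...]
.................................11.....0......................
    5......0.0..............................................01............................
    1.......0................................................1............................
   -3.......101......................0....0..................11...........................
   -7........1...............................................10...........................
  -11.....0....................................................0......0...................
  -15.....................................................................................
  -19.....................................................................................
```

Run:
```python
from h import *
t=cv2.imread("pics/top0.png"); s=cv2.imread("pics/side0.png")
def enh(i): return cv2.convertScaleAbs(i,alpha=1.3,beta=0)
crop(enh(t),240,180,340,240,8,"pics/t_c.png"); crop(enh(s),205,200,305,275,8,"pics/s_c.png")
```

```text
(no output)
```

View pics/t_c.png

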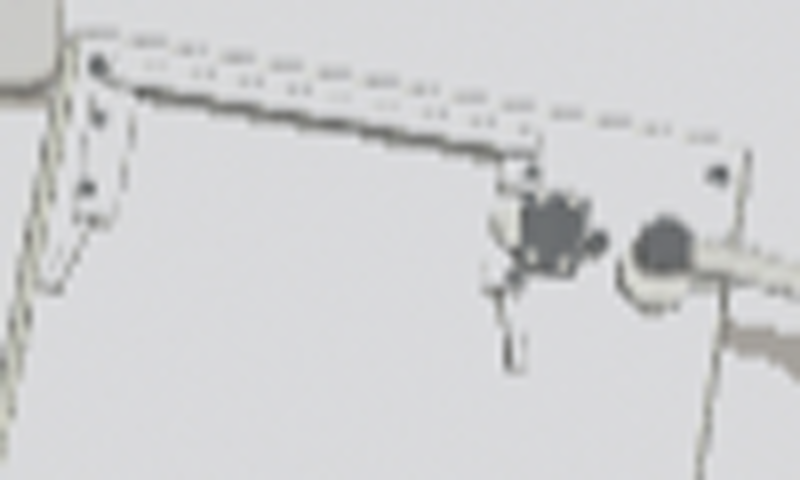

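View pics/s_c.png

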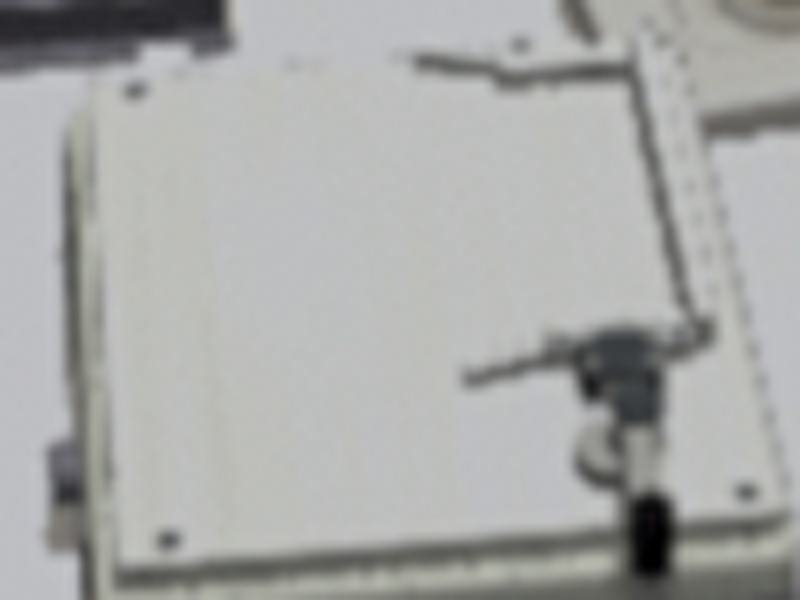

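```bash
cat >> h.py <<'E'
def un(px,py,x0,y0,s): return [x0+(px+.5)/s-.5,y0+(py+.5)/s-.5]
a=np.radians(-8.45); SX=np.array([np.cos(a),np.sin(a)]);SY=np.array([-SX[1],SX[0]])
def sh(p,O): p=np.asarray(p)[...,:2]-O; return np.stack([p@SX,p@SY],-1)*1000
E
python3 - <<'E'
from h import *
O=np.array([.53084,.00323])
f=lambda x,y,z: print((x,y),z,sh(plane("top",un(x,y,240,180,8),z),O).round(1))
print("lipL");f(132,120,.086);f(110,220,.086)
print("lipR");f(500,160,.086);f(500,190,.086);f(488,290,.086)
print("leadL");f(50,292,.085); f(38,288,.085)
print("leadR");f(505,370,.085); f(524,370,.085)
print("stop face top/bottom");f(140,90,.097);f(500,152,.097);f(140,97,.075);f(500,160,.075)
print("cam");f(665,245,.115);f(665,245,.13)
g=lambda x,y,z: print((x,y),z,sh(plane("side",un(x,y,205,200,8),z),O).round(1))
print("side leadR tip");g(465,378,.075);g(465,372,.085)
print("left rail");g(415,60,.075);g(520,83,.075)
print("stop bottom");g(632,75,.075);g(690,305,.075)
print("R rail inner foot"); g(548,352,.075)
g(640,340,.13)
E
```

```text
lipL
(132, 120) 0.086 [[67.  77.7]]
(110, 220) 0.086 [[22.8 79.2]]
lipR
(500, 160) 0.086 [[ 77.  -79.4]]
(500, 190) 0.086 [[ 64.2 -81.5]]
(488, 290) 0.086 [[ 20.9 -83.4]]
leadL
(50, 292) 0.085 [[-11.9  98.7]]
(38, 288) 0.085 [[-11. 104.]]
leadR
(505, 370) 0.085 [[-11.4 -96. ]]
(524, 370) 0.085 [[ -10.  -103.9]]
stop face top/bottom
(140, 90) 0.097 [[78.1 76. ]]
(500, 152) 0.097 [[ 78.1 -78.5]]
(140, 97) 0.075 [[79.8 76.8]]
(500, 160) 0.075 [[ 79.3 -79.9]]
cam
(665, 245) 0.115 [[  47.3 -151.8]]
(665, 245) 0.13 [[  44.4 -150.5]]
side leadR tip
(465, 378) 0.075 [[-12.2 -96.3]]
(465, 372) 0.085 [[ -12.9 -103.5]]
left rail
(415, 60) 0.075 [[-12.2 104.1]]
(520, 83) 0.075 [[30.7 83.2]]
stop bottom
(632, 75) 0.075 [[78.9 83. ]]
(690, 305) 0.075 [[ 81.8 -64.6]]
R rail inner foot
(548, 352) 0.075 [[ 21.9 -85.3]]
(640, 340) 0.13 [[  49.6 -141.5]]
```

Emit:
step_arm(
  rows=[1,0,0,0,-0.14,0,0,1,0,0,0,-0.14,0,0,1,0,0,0,-0.14,0,0,1,0,0,0,-0.14,0,0,1,0,0,0,-0.14,0,0,1,0,0,0,-0.14,0,0,1,0,0,0,-0.14,0,0,1,0,0,0,-0.14,0,0,1,0,0,0,-0.14,0,0,1,0,0,0,-0.14,0,0],
)

```text
time: 1.1
tool_pos: [0.1994, 0.5658, 0.4042]
tcp_rot: [-0.685, 0.176, 0.685, 0.176]
ft_force: [0.1, 0.4, -0.3]
width: 0.0856
```

Emit:
step_arm(
  rows=[1,0,0,0,-0.14,0,0,1,0,0,0,-0.14,0,0,1,0,0,0,0,0,0],
)

```text
time: 1.4
tool_pos: [0.1994, 0.5658, 0.4043]
tcp_rot: [-0.702, 0.08, 0.703, 0.08]
ft_force: [-1.0, -0.0, 0.2]
width: 0.0851
```

```bash
cat >> h.py <<'E'
O=.5268*SX+.0805*SY
def S2W(x,y): return O+SX*x+SY*y   # m
def to(x,y,zg,psi=None,n=None):
    """grasp point target (m), psi deg jaw dir -> remaining shift in tool axes NOW, and turn about tool x"""
    s,R=tool(); g=s['tool_pos']+R[:,0]*.155; p=np.degrees(np.arctan2(R[1,2],R[0,2]))
    d=np.array([x,y,zg])-g
    print("t",round(s['time'],2),"grasp",g.round(4),"psi",p.round(2),"tilt",np.degrees(np.arccos(-R[2,0])).round(2),"w",round(s['width'],4),"F",s['ft_force'].round(1),"q6",s['joint_pos'][5].round(2))
    print("tool shift mm",(R.T@d*1000).round(1), "world",(d*1000).round(1), "" if psi is None else f"turn rx {-np.radians((psi-p+180)%360-180):.3f}")
E
python3 -c "
from h import *
print(O,S2W(.0455,-.152))
to(.5355,-.2375,.20,166.8)"
```

```text
[0.53291048 0.00221483] [ 0.55558072 -0.15482118]
t 1.4 grasp [0.1993 0.5658 0.2493] psi 166.96 tilt 0.04 w 0.0851 F [-1.  -0.   0.2] q6 -0.33
tool shift mm [  49.6  706.7 -508.7] world [ 336.2 -803.3  -49.3] turn rx 0.003
```

Emit:
step_arm(
  rows=[1,0,0.0353,-0.0254,0,0,0,1,0,0.0353,-0.0254,0,0,0,1,0,0.0353,-0.0254,0,0,0,1,0,0.0353,-0.0254,0,0,0,1,0,0.0353,-0.0254,0,0,0,1,0,0.0353,-0.0254,0,0,0,1,0,0.0353,-0.0254,0,0,0,1,0,0.0353,-0.0254,0,0,0,1,0,0.0353,-0.0254,0,0,0,1,0,0.0353,-0.0254,0,0,0],
)

```text
time: 2.4
tool_pos: [0.3666, 0.1627, 0.4047]
tcp_rot: [0.702, -0.083, -0.702, -0.083]
ft_force: [1.5, -0.1, -0.1]
width: 0.0854
```

Emit:
step_arm(
  rows=[1,0.005,0.0353,-0.0254,0,0,0,1,0.005,0.0353,-0.0254,0,0,0,1,0.005,0.0353,-0.0254,0,0,0,1,0.005,0.0353,-0.0254,0,0,0,1,0.005,0.0353,-0.0254,0,0,0,1,0.005,0.0353,-0.0254,0,0,0,1,0.005,0.0353,-0.0254,0,0,0,1,0.005,0.0353,-0.0254,0,0,0,1,0.005,0.0353,-0.0254,0,0,0,1,0.005,0.0353,-0.0254,0,0,0],
)

```text
time: 3.4
tool_pos: [0.5338, -0.239, 0.3542]
tcp_rot: [-0.702, 0.083, 0.702, 0.083]
ft_force: [-0.1, -0.0, 1.0]
width: 0.0857
```

```bash
python3 -c "
from h import *
to(.5355,-.2375,.128,166.8)"
```

```text
t 3.4 grasp [ 0.5338 -0.2389  0.1992] psi 166.56 tilt 0.02 w 0.0857 F [-0.1 -0.   1. ] q6 -1.98
tool shift mm [71.2 -1.8 -1.4] world [  1.7   1.4 -71.2] turn rx -0.004
```

Emit:
step_arm(
  rows=[1,0.025,0,-0.001,0,0,0,1,0.025,0,0,0,0,0,1,0.02,0,0,0,0,0,1,0,0,0,0,0,0,0.3,0,0,0,0,0,0,-0.3,0,0,0,0,0,0,-1,0,0,0,0,0,0,-1,0,0,0,0,0,0,-1,0,0,0,0,0,0],
)

```text
time: 4.3
tool_pos: [0.5346, -0.2376, 0.2856]
tcp_rot: [0.703, -0.081, -0.702, -0.081]
ft_force: [0.4, 1.8, 4.6]
width: 0.0161
```

```bash
python3 -c "
from h import *
to(.5355,-.2375,.128,166.8)"
```

```text
t 4.3 grasp [ 0.5348 -0.2377  0.1306] psi 166.83 tilt 0.09 w 0.0161 F [0.4 1.8 4.6] q6 -1.98
tool shift mm [ 2.6 -0.3 -0.6] world [ 0.7  0.2 -2.6] turn rx 0.001
```

Emit:
step_arm(
  rows=[-1,0,-0.0002,-0.006,-0.07,0,0,-1,0,-0.0002,-0.006,-0.07,0,0,-1,0,-0.0002,-0.006,-0.07,0,0,-1,0,-0.0002,-0.006,-0.07,0,0,-1,0,-0.0002,-0.006,-0.07,0,0,-1,0,-0.0002,-0.006,-0.07,0,0,-1,0,0,0,0,0,0],
)

```text
time: 5.0
tool_pos: [0.5708, -0.2389, 0.2857]
tcp_rot: [0.704, 0.067, -0.703, 0.068]
ft_force: [0.4, -6.4, 3.6]
width: 0.0164
```

```bash
python3 -c "
from h import *
to(.571,-.238,.13,190.4)
p,d=vision.capture('top');cv2.imwrite('pics/top1.png',p);np.save('pics/top1.npy',d);crop(p,240,170,400,290,5,'pics/t1a.png')"
```

```text
t 5.0 grasp [ 0.5711 -0.2393  0.1307] psi -169.05 tilt 0.17 w 0.0164 F [ 0.4 -6.4  3.6] q6 -2.37
tool shift mm [ 0.7 -1.2 -0.2] world [-0.1  1.3 -0.7] turn rx 0.010
```

View pics/t1a.png

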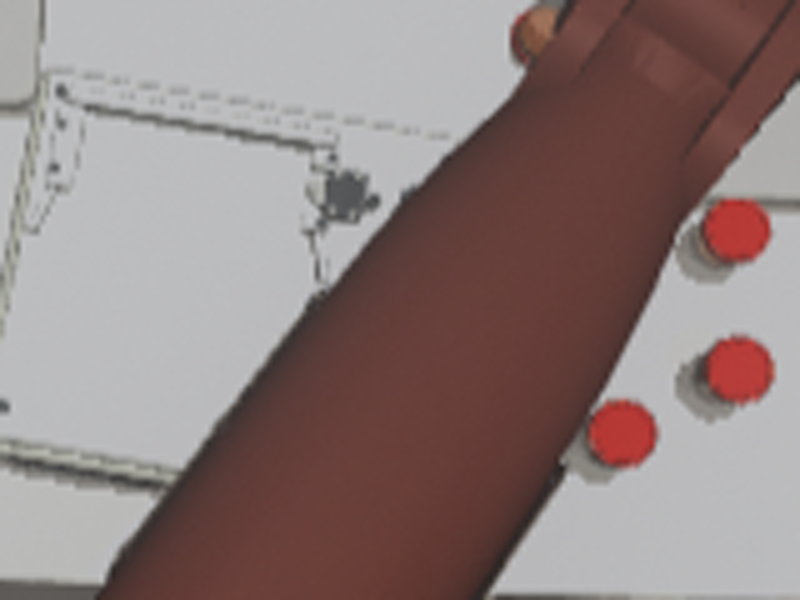

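Emit:
step_arm(
  rows=[1,0,0,0,0,0,0,1,0,0,0,0,0,0,1,0,0,0,0,0,0,1,0,0,0,0,0,0,1,0,0,0,0,0,0,1,-0.03,0,0,0,0,0,1,-0.04,0,0,0.07,0,0,1,-0.03,0,0,0.08,0,0,1,0,0,0,0.08,0,0,1,0,0,0,0.08,0,0],
)

```text
time: 6.05
tool_pos: [0.5704, -0.2383, 0.3862]
tcp_rot: [0.707, -0.044, -0.705, -0.043]
ft_force: [-0.0, -0.3, -0.2]
width: 0.0852
```

```bash
python3 -c "
from h import *
to(.4132,.3185,.22,173.2)"
```

```text
t 6.05 grasp [ 0.5707 -0.2385  0.2312] psi 172.95 tilt 0.14 w 0.0852 F [-0.  -0.3 -0.2] q6 -2.05
tool shift mm [  10.2 -533.5  224.7] world [-157.5  557.   -11.2] turn rx -0.004
```

Emit:
step_arm(
  rows=[1,0,-0.041,0.0173,0,0,0,1,0,-0.041,0.0173,0,0,0,1,0,-0.041,0.0173,0,0,0,1,0,-0.041,0.0173,0,0,0,1,0,-0.041,0.0173,0,0,0,1,0,-0.041,0.0173,0,0,0,1,0,-0.041,0.0173,0,0,0,1,0,-0.041,0.0173,0,0,0,1,0,-0.041,0.0173,0,0,0,1,0,-0.041,0.0173,0,0,0],
)

```text
time: 7.05
tool_pos: [0.4464, 0.1912, 0.385]
tcp_rot: [0.706, -0.042, -0.706, -0.042]
ft_force: [0.9, 0.7, 0.5]
width: 0.0854
```

Emit:
step_arm(
  rows=[1,0,-0.041,0.0173,0,0,0,1,0,-0.041,0.0173,0,0,0,1,0,-0.041,0.0173,0,0,0,1,0,0,0,0,0,0,1,0,0,0,0,0,0],
)

```text
time: 7.55
tool_pos: [0.4099, 0.3186, 0.3846]
tcp_rot: [-0.706, 0.042, 0.706, 0.041]
ft_force: [-0.1, -0.0, 0.7]
width: 0.0852
```

```bash
python3 -c "
from h import *
to(.4132,.3185,.078,173.2)
p,d=vision.capture('top');cv2.imwrite('pics/top2.png',p);np.save('pics/top2.npy',d);crop(p,240,150,440,300,4,'pics/t2a.png')
P=cloud('top',d)
for q in comp(P,.10,.15,(.4,.7,-.3,-.05)): print(len(q),q.mean(0).round(4))
k=comp(P,.132,.15,(.4,.7,-.3,-.15))
for q in k: print('knob',len(q),q.mean(0).round(4))
"
```

```text
t 7.55 grasp [0.4099 0.3186 0.2296] psi 173.28 tilt 0.02 w 0.0852 F [-0.1 -0.   0.7] q6 -1.05
tool shift mm [151.6  -0.4  -3.3] world [ 3.300e+00 -1.000e-01 -1.516e+02] turn rx 0.001
134 [ 0.5629 -0.1984  0.1127]
knob 23 [ 0.5694 -0.2386  0.1388]
```

View pics/t2a.png

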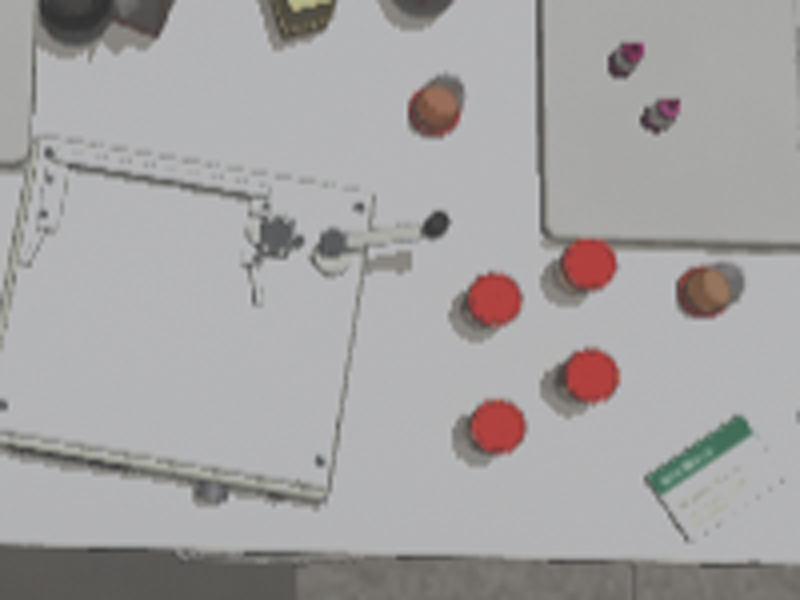

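Emit:
step_arm(
  rows=[1,0.04,0,-0.0033,0,0,0,1,0.04,0,0,0,0,0,1,0.03,0,0,0,0,0,1,0.025,0,0,0,0,0,1,0.017,0,0,0,0,0,1,0,0,0,0,0,0,0,0,0,0,0,0,0,-1,0,0,0,0,0,0,-1,0,0,0,0,0,0,-1,0,0,0,0,0,0],
)

```text
time: 8.6
tool_pos: [0.4141, 0.3175, 0.2336]
tcp_rot: [0.706, -0.042, -0.705, -0.043]
ft_force: [-0.4, 0.4, 0.9]
width: 0.0285
```

Emit:
step_arm(
  rows=[-1,0,0,0,0,0,0,-1,0,0,0,0,0,0,-1,0,0,0,0,0,0],
)

```text
time: 8.9
tool_pos: [0.414, 0.3176, 0.2334]
tcp_rot: [0.706, -0.042, -0.705, -0.042]
ft_force: [-1.7, -0.3, 6.1]
width: 0.0126
```

```bash
python3 -c "
from h import *
to(.4132,.3185,.18,171.55)"
```

```text
t 8.9 grasp [0.4141 0.3177 0.0784] psi 173.15 tilt 0.07 w 0.0126 F [-1.7 -0.3  6.1] q6 -1.05
tool shift mm [-101.6   -0.7    0.9] world [ -0.9   0.8 101.6] turn rx 0.028
```

Emit:
step_arm(
  rows=[-1,-0.02,0,0,0,0,0,-1,-0.03,0,0,0,0,0,-1,-0.03,0,0,0.014,0,0,-1,-0.03,0,0,0.014,0,0,-1,-0.02,0,0,0,0,0,-1,0,0,0,0,0,0],
)

```text
time: 9.5
tool_pos: [0.4142, 0.3178, 0.3651]
tcp_rot: [0.706, -0.051, -0.704, -0.053]
ft_force: [0.1, 0.1, -2.8]
width: 0.0132
```

```bash
python3 -c "
from h import *
e=S2W(-.075,0);print(e)
to(e[0],e[1],.208,171.55)"
```

```text
[0.45872465 0.0132358 ]
t 9.5 grasp [0.4148 0.318  0.2101] psi 171.55 tilt 0.22 w 0.0132 F [ 0.1  0.1 -2.8] q6 -1.02
tool shift mm [  1.8 295.  -88.2] world [  44.  -304.8   -2.1] turn rx 0.000
```

Emit:
step_arm(
  rows=[-1,0,0.0185,-0.0055,0,0,0,-1,0,0.0369,-0.011,0,0,0,-1,0,0.0369,-0.011,0,0,0,-1,0,0.0369,-0.011,0,0,0,-1,0,0.0369,-0.011,0,0,0,-1,0,0.0369,-0.011,0,0,0,-1,0,0.0369,-0.011,0,0,0,-1,0,0.0369,-0.011,0,0,0,-1,0,0.0185,-0.0055,0,0,0,-1,0,0,0,0,0,0],
)

```text
time: 10.5
tool_pos: [0.4573, 0.0104, 0.3606]
tcp_rot: [-0.704, 0.053, 0.706, 0.053]
ft_force: [0.6, 0.8, -3.2]
width: 0.0129
```

```bash
python3 -c "
from h import *
e=S2W(-.075,0)
to(e[0],e[1],.155,171.55)
for n in ('top','side'):
  p,d=vision.capture(n);cv2.imwrite(f'pics/{n}3.png',p);np.save(f'pics/{n}3.npy',d)
  crop(p,*((200,170,360,290) if n=='top' else (180,150,320,290)),5,f'pics/{n}3a.png')
"
```

```text
t 10.5 grasp [0.4569 0.0104 0.2056] psi 171.35 tilt 0.14 w 0.0129 F [ 0.6  0.8 -3.2] q6 -1.68
tool shift mm [50.6 -3.1 -1.5] world [  1.8   2.8 -50.6] turn rx -0.003
```

View pics/top3a.png

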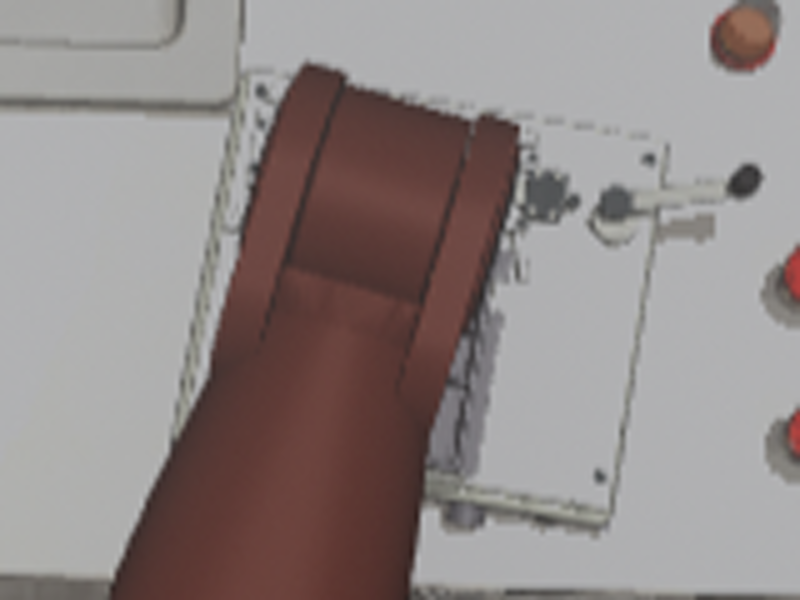

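View pics/side3a.png

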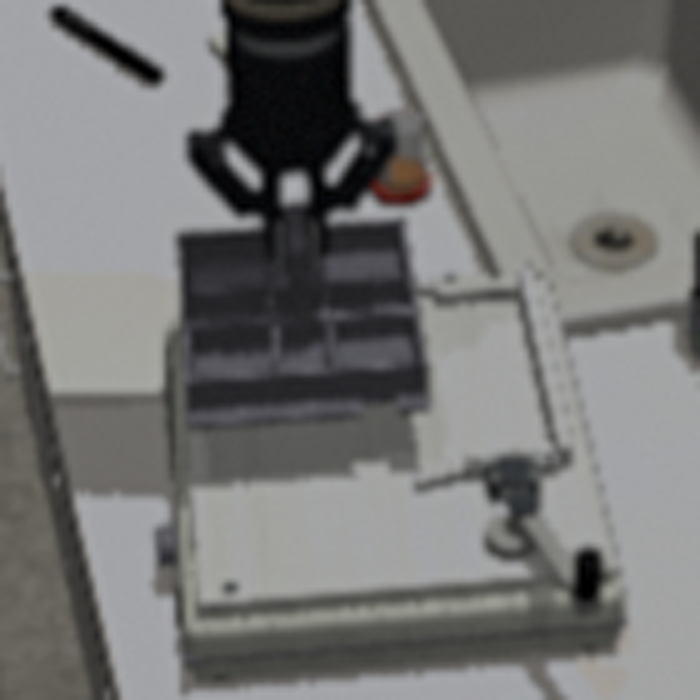

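Emit:
step_arm(
  rows=[-1,0.01,-0.0031,-0.0015,0,0,0,-1,0.012,0,0,0,0,0,-1,0.012,0,0,0,0,0,-1,0.008,0,0,0,0,0,-1,0.004,0,0,0,0,0,-1,0,0,0,0,0,0],
)

```text
time: 11.2
tool_pos: [0.459, 0.0155, 0.3159]
tcp_rot: [-0.705, 0.052, 0.706, 0.052]
ft_force: [0.7, -0.2, -3.1]
width: 0.013
```

```bash
python3 -c "
from h import *
e=S2W(-.075,0)
to(e[0],e[1],.1534,171.55)"
```

```text
t 11.2 grasp [0.4589 0.0155 0.1609] psi 171.55 tilt 0.06 w 0.013 F [ 0.7 -0.2 -3.1] q6 -1.68
tool shift mm [ 7.5  2.3 -0.2] world [-0.1 -2.3 -7.5] turn rx 0.000
```

Emit:
step_arm(
  rows=[-1,0.004,0.0023,0,0,0,0,-1,0.002,0,0,0,0,0,-1,0.001,0,0,0,0,0,-1,0.0005,0,0,0,0,0,-1,0,0,0,0,0,0],
)

```text
time: 11.7
tool_pos: [0.459, 0.013, 0.3093]
tcp_rot: [0.705, -0.052, -0.705, -0.052]
ft_force: [-0.4, -1.0, -2.7]
width: 0.0132
```

```bash
python3 -c "
from h import *
e=S2W(-.075,0)
to(e[0],e[1],.1534,171.55)"
```

```text
t 11.7 grasp [0.459  0.013  0.1543] psi 171.54 tilt 0.01 w 0.0132 F [-0.4 -1.  -2.7] q6 -1.68
tool shift mm [ 0.9 -0.2  0.3] world [-0.3  0.2 -0.9] turn rx -0.000
```

Emit:
step_arm(
  rows=[-1,0.001,0,0,0,0,0,-1,0,0,0,0,0,0],
)

```text
time: 11.9
tool_pos: [0.459, 0.013, 0.3084]
tcp_rot: [0.705, -0.052, -0.705, -0.052]
ft_force: [0.9, -0.1, -1.9]
width: 0.013
```

Emit:
step_arm(
  rows=[-1,0.0008,0,0,0,0,0,-1,0,0,0,0,0,0],
)

```text
time: 12.1
tool_pos: [0.459, 0.013, 0.3084]
tcp_rot: [0.706, -0.052, -0.705, -0.052]
ft_force: [-2.9, 1.2, 5.5]
width: 0.0126
```

```bash
python3 -c "
from h import *
e=S2W(-.075,0)
to(e[0],e[1],.1534,171.55)
for n in ('side','top'):
  p,d=vision.capture(n);cv2.imwrite(f'pics/{n}4.png',p);np.save(f'pics/{n}4.npy',d)
  crop(p,*((200,170,360,290) if n=='top' else (190,180,310,280)),6 if n=='side' else 5,f'pics/{n}4a.png')
"
```

```text
t 12.1 grasp [0.4591 0.013  0.1534] psi 171.55 tilt 0.05 w 0.0126 F [-2.9  1.2  5.5] q6 -1.68
tool shift mm [-0.  -0.2  0.5] world [-0.4  0.3  0. ] turn rx -0.000
```

View pics/side4a.png

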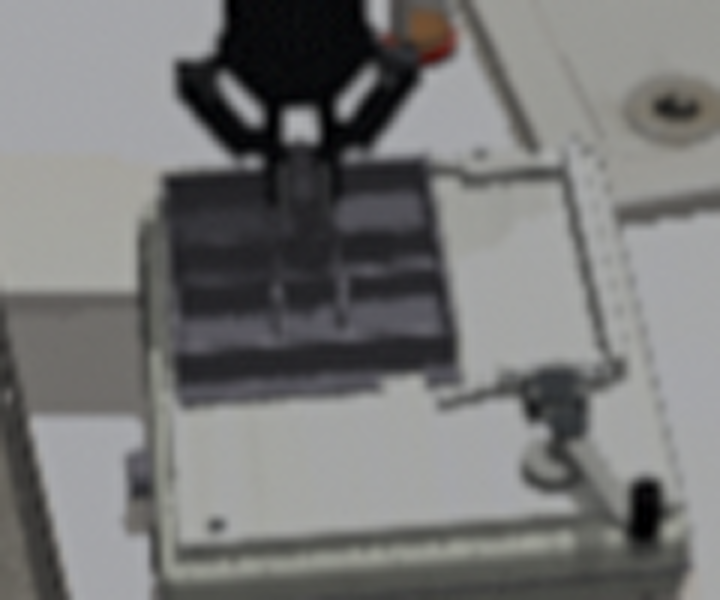

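View pics/top4a.png

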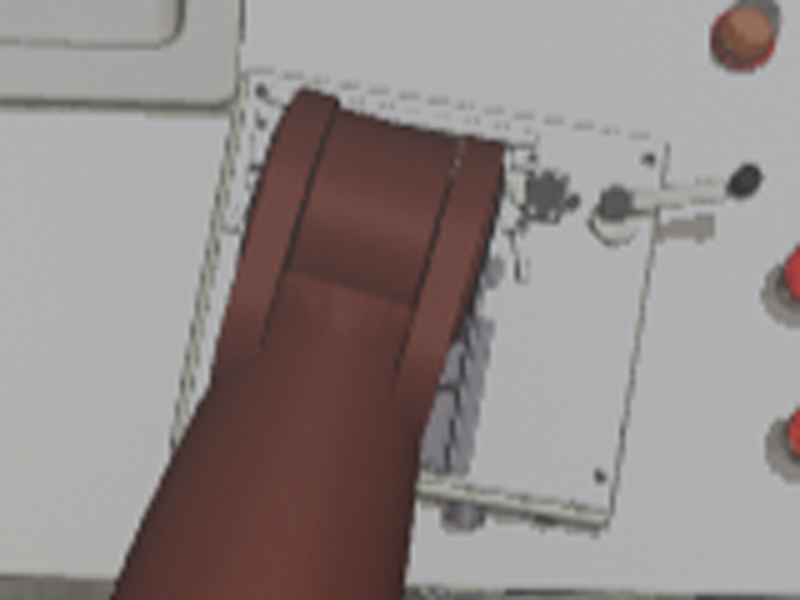

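```bash
python3 -c "
from h import *
for p in [(494,325),(466,474),(480,400)]: print(sh(plane('top',un(*p,200,170,5),.080),O).round(1))
for p in [(525,280),(512,250)]: print('lead',sh(plane('top',un(*p,200,170,5),.085),O).round(1))
for p in [(182,402),(437,380),(378,385)]: print('side',sh(plane('side',un(*p,190,180,6),.077),O).round(1))
"
```

```text
[[-44.9 -86.1]]
[[-146.7  -83.9]]
[[-96.4 -85.1]]
lead [[ -11.8 -101.6]]
lead [[  6.9 -89.7]]
side [[-147.8  -81.1]]
side [[-13.6 -79.8]]
side [[-44.8 -80. ]]
```

Emit:
step_arm(
  rows=[-1,-0.0003,0,-0.005,0,0,0,-1,0,0,-0.006,0,0,0,-1,0,0,-0.006,0,0,0,-1,0,0,-0.006,0,0,0,-1,0,0,-0.006,0,0,0,-1,0,0,-0.006,0,0,0],
)

```text
time: 12.8
tool_pos: [0.4943, 0.0077, 0.3084]
tcp_rot: [0.705, -0.052, -0.705, -0.052]
ft_force: [-3.6, 0.2, 8.2]
width: 0.0133
```

```bash
python3 -c "
from h import *
e=S2W(0,0)
to(e[0],e[1],.1534,171.55)"
```

```text
t 12.8 grasp [0.4944 0.0077 0.1534] psi 171.54 tilt 0.05 w 0.0133 F [-3.6  0.2  8.2] q6 -1.67
tool shift mm [  0.   -0.2 -38.9] world [38.5 -5.5  0. ] turn rx -0.000
```

Emit:
step_arm(
  rows=[-1,0,0,-0.004,0,0,0,-1,0,0,-0.004,0,0,0,-1,0,0,-0.004,0,0,0,-1,0,0,-0.004,0,0,0],
)

```text
time: 13.2
tool_pos: [0.5097, 0.0056, 0.3084]
tcp_rot: [-0.705, 0.052, 0.705, 0.052]
ft_force: [-9.4, 3.6, 11.5]
width: 0.0129
```

Emit:
step_arm(
  rows=[-1,0,0,-0.004,0,0,0,-1,0,0,-0.004,0,0,0,-1,0,0,-0.003,0,0,0],
)

```text
time: 13.5
tool_pos: [0.5207, 0.0039, 0.3084]
tcp_rot: [0.705, -0.052, -0.705, -0.052]
ft_force: [-6.5, 1.5, 9.3]
width: 0.0132
```

Emit:
step_arm(
  rows=[-1,0,0,-0.003,0,0,0,-1,0,0,-0.003,0,0,0],
)

```text
time: 13.7
tool_pos: [0.5266, 0.0031, 0.3084]
tcp_rot: [0.705, -0.052, -0.705, -0.052]
ft_force: [-6.4, 0.7, 8.6]
width: 0.0128
```

```bash
python3 -c "
from h import *
e=S2W(0,0)
to(e[0],e[1],.1534,171.55)"
```

```text
t 13.7 grasp [0.5266 0.0031 0.1534] psi 171.55 tilt 0.01 w 0.0128 F [-6.4  0.7  8.6] q6 -1.67
tool shift mm [-0.  -0.1 -6.4] world [ 6.3 -0.9  0. ] turn rx 0.000
```

Emit:
step_arm(
  rows=[-1,0,0,-0.002,0,0,0,-1,0,0,-0.002,0,0,0],
)

```text
time: 13.9
tool_pos: [0.5305, 0.0025, 0.3084]
tcp_rot: [0.705, -0.052, -0.705, -0.052]
ft_force: [-5.6, 0.8, 8.7]
width: 0.0129
```

Emit:
step_arm(
  rows=[-1,0,0,-0.002,0,0,0,-1,0,0,0,0,0,0],
)

```text
time: 14.1
tool_pos: [0.5328, 0.002, 0.3084]
tcp_rot: [0.706, -0.052, -0.705, -0.052]
ft_force: [-2.7, 1.5, 6.5]
width: 0.0132
```

```bash
python3 -c "
from h import *
e=S2W(0,0)
to(e[0],e[1],.1534,171.55)"
```

```text
t 14.1 grasp [0.533  0.002  0.1534] psi 171.55 tilt 0.06 w 0.0132 F [-2.7  1.5  6.5] q6 -1.67
tool shift mm [ 0.  -0.2  0.1] world [-0.1  0.2 -0. ] turn rx -0.000
```

Emit:
step_arm(
  rows=[-1,0,0,-0.001,0,0,0,-1,0,0,0,0,0,0],
)

```text
time: 14.3
tool_pos: [0.5338, 0.0019, 0.3084]
tcp_rot: [0.706, -0.052, -0.705, -0.052]
ft_force: [-2.7, 0.4, 7.6]
width: 0.0129
```

Emit:
step_arm(
  rows=[-1,0,0,-0.001,0,0,0,-1,0,0,0,0,0,0],
)

```text
time: 14.5
tool_pos: [0.5345, 0.0018, 0.3084]
tcp_rot: [0.705, -0.052, -0.705, -0.052]
ft_force: [-5.2, 0.7, 8.8]
width: 0.0131
```

Emit:
step_arm(
  rows=[-1,0,0,-0.001,0,0,0,-1,0,0,0,0,0,0],
)

```text
time: 14.7
tool_pos: [0.5349, 0.0018, 0.3084]
tcp_rot: [-0.705, 0.052, 0.706, 0.052]
ft_force: [-11.0, 0.6, 12.4]
width: 0.0131
```

Emit:
step_arm(
  rows=[-1,0,0,-0.001,0,0,0,-1,0,0,0,0,0,0,-1,0,0,0,0,0,0,-1,0,0,0,0,0,0],
)

```text
time: 15.1
tool_pos: [0.5352, 0.0017, 0.3084]
tcp_rot: [-0.704, 0.052, 0.706, 0.052]
ft_force: [-16.4, 0.7, 15.0]
width: 0.0132
```

```bash
python3 -c "
from h import *
e=S2W(0,0)
to(e[0],e[1],.1534,171.55)
for n in ('side','top'):
  p,d=vision.capture(n);cv2.imwrite(f'pics/{n}5.png',p);np.save(f'pics/{n}5.npy',d)
  crop(p,*((240,170,340,245) if n=='top' else (205,190,305,265)),8,f'pics/{n}5a.png')
"
```

```text
t 15.1 grasp [0.5347 0.0018 0.1534] psi 171.55 tilt 0.2 w 0.0132 F [-16.4   0.7  15. ] q6 -1.66
tool shift mm [ 0.  -0.2  1.8] world [-1.8  0.5 -0. ] turn rx 0.000
```

View pics/side5a.png

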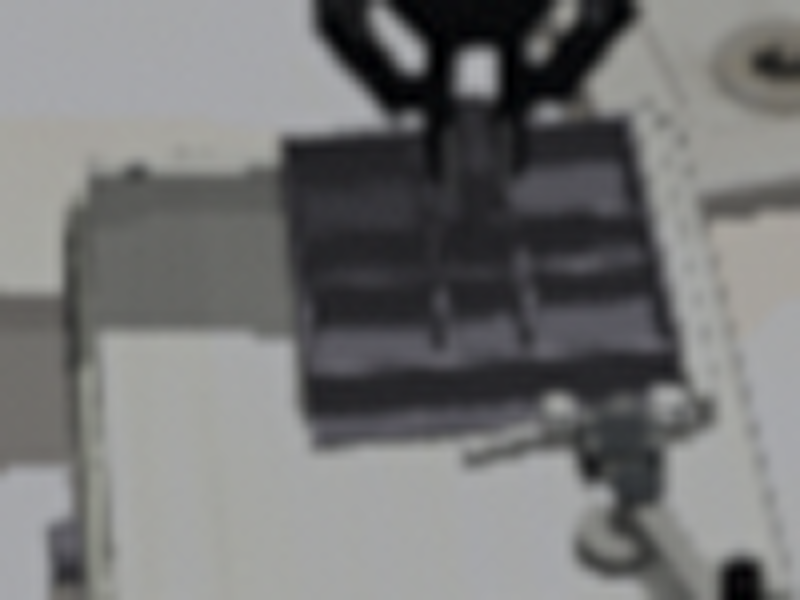

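View pics/top5a.png

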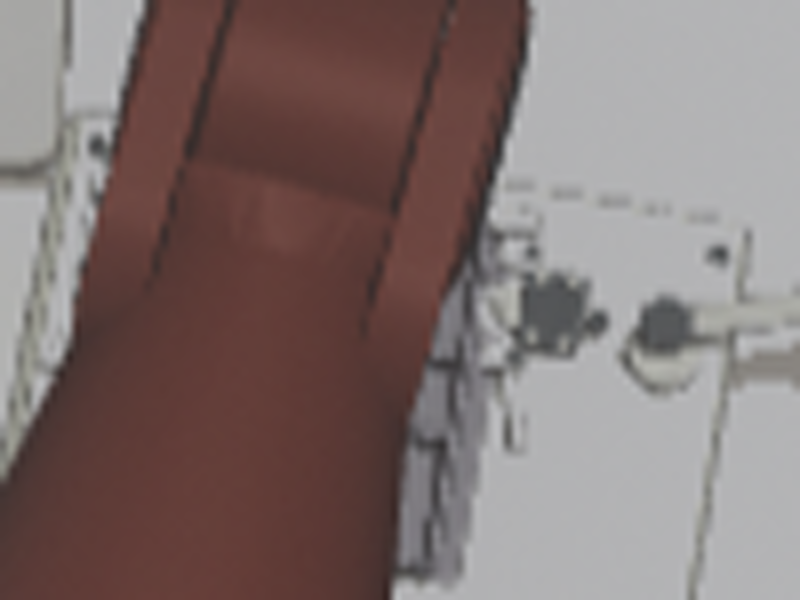

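Emit:
step_arm(
  rows=[-1,-0.0005,0,0.002,0,0,0,-1,0,0,0.001,0,0,0,-1,0,0,0,0,0,0],
)

```text
time: 15.5
tool_pos: [0.5336, 0.0019, 0.3084]
tcp_rot: [0.706, -0.052, -0.705, -0.052]
ft_force: [1.7, -0.2, 2.4]
width: 0.0129
```

Emit:
step_arm(
  rows=[-1,0,0,0.001,0,0,0,-1,0,0,0,0,0,0],
)

```text
time: 15.7
tool_pos: [0.5324, 0.002, 0.3084]
tcp_rot: [0.706, -0.052, -0.705, -0.052]
ft_force: [2.8, -0.1, 3.0]
width: 0.0129
```

Emit:
step_arm(
  rows=[-1,0,0,0.001,0,0,0,-1,0,0,0,0,0,0],
)

```text
time: 15.9
tool_pos: [0.5316, 0.0021, 0.3085]
tcp_rot: [0.706, -0.052, -0.704, -0.052]
ft_force: [5.1, -0.8, 1.4]
width: 0.0133
```

Emit:
step_arm(
  rows=[-1,0,0,0.001,0,0,0,-1,0,0,0,0,0,0],
)

```text
time: 16.1
tool_pos: [0.531, 0.0021, 0.3087]
tcp_rot: [0.706, -0.052, -0.704, -0.052]
ft_force: [7.3, -1.0, 0.3]
width: 0.0131
```

Emit:
step_arm(
  rows=[-1,0,0,0.001,0,0,0,-1,0,0,0,0,0,0],
)

```text
time: 16.3
tool_pos: [0.5303, 0.0021, 0.3089]
tcp_rot: [0.707, -0.052, -0.704, -0.052]
ft_force: [10.6, -2.1, -0.0]
width: 0.0128
```

Emit:
step_arm(
  rows=[-1,0,0,0.001,0,0,0,-1,0,0,0,0,0,0],
)

```text
time: 16.5
tool_pos: [0.5297, 0.0021, 0.3091]
tcp_rot: [0.707, -0.052, -0.703, -0.052]
ft_force: [12.0, -3.7, 0.2]
width: 0.013
```

Emit:
step_arm(
  rows=[-1,0,0,0.001,0,0,0,-1,0,0,0,0,0,0,-1,0,0,0,0,0,0],
)

```text
time: 16.8
tool_pos: [0.529, 0.0022, 0.3094]
tcp_rot: [0.708, -0.052, -0.703, -0.051]
ft_force: [14.2, -4.5, -0.6]
width: 0.0128
```

```bash
python3 -c "
from h import *
e=S2W(0,0)
to(e[0],e[1],.1534,171.55)
for n in ('side',):
  p,d=vision.capture(n);cv2.imwrite(f'pics/{n}6.png',p);np.save(f'pics/{n}6.npy',d)
  crop(p,*((240,170,340,245) if n=='top' else (205,190,305,265)),8,f'pics/{n}6a.png')
"
```

```text
t 16.8 grasp [0.5301 0.0019 0.1544] psi 171.57 tilt 0.4 w 0.0128 F [14.2 -4.5 -0.6] q6 -1.67
tool shift mm [ 1.1 -0.7 -2.8] world [ 2.9  0.3 -1. ] turn rx 0.000
```

View pics/side6a.png

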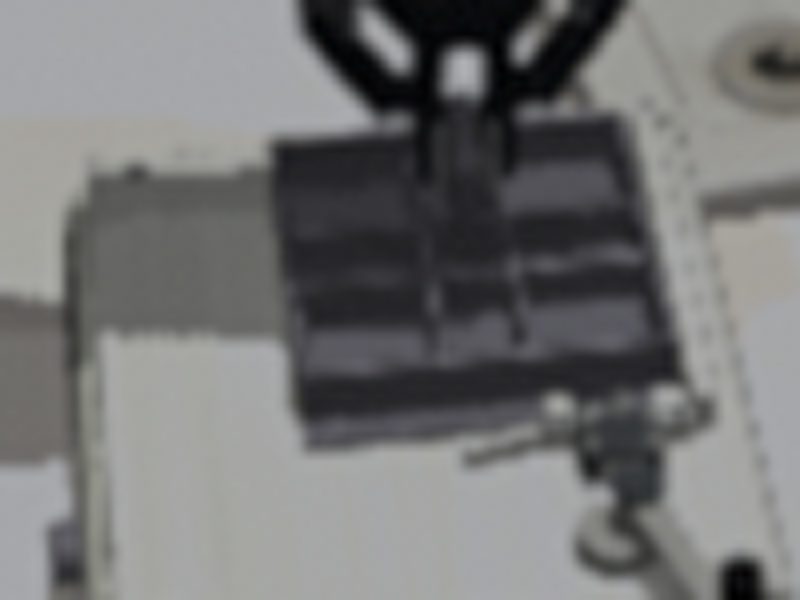

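Emit:
step_arm(
  rows=[-1,0,0,-0.003,0,0,0,-1,0,0,-0.003,0,0,0,-1,0,0,-0.001,0,0,0,-1,0,0,0,0,0,0],
)

```text
time: 17.25
tool_pos: [0.5338, 0.0019, 0.3084]
tcp_rot: [-0.705, 0.052, 0.706, 0.052]
ft_force: [-1.7, -0.0, 5.8]
width: 0.0133
```

```bash
python3 -c "
from h import *
e=S2W(0,0)
to(e[0],e[1],.1534,171.55)
"
```

```text
t 17.25 grasp [0.5337 0.0019 0.1534] psi 171.54 tilt 0.06 w 0.0133 F [-1.7 -0.   5.8] q6 -1.66
tool shift mm [-0.  -0.2  0.8] world [-0.8  0.3  0. ] turn rx -0.000
```

Emit:
step_arm(
  rows=[-1,0,0,-0.0008,0,0,0,-1,0,0,0,0,0,0,1,0,0,0,0,0,0,1,0,0,0,0,0,0,1,0,0,0,0,0,0,1,0,0,0,0,0,0,1,-0.03,0,0,0,0,0,1,-0.04,0,0,0,0,0,1,-0.03,0,0,0,0,0],
)

```text
time: 18.15
tool_pos: [0.5348, 0.0017, 0.4101]
tcp_rot: [0.705, -0.052, -0.705, -0.052]
ft_force: [0.2, -0.6, 0.1]
width: 0.0854
```

```bash
python3 -c "
from h import *
to(.5711,-.2385,.23,190.9)
for n in ('side','top'):
  p,d=vision.capture(n);cv2.imwrite(f'pics/{n}7.png',p);np.save(f'pics/{n}7.npy',d)
  crop(p,*((240,170,420,300) if n=='top' else (205,190,305,265)),4.4 if n=='top' else 8,f'pics/{n}7a.png')
"
```

```text
t 18.15 grasp [0.5349 0.0017 0.2551] psi 171.54 tilt 0.04 w 0.0854 F [ 0.2 -0.6  0.1] q6 -1.66
tool shift mm [ 25.2 232.3 -71.1] world [  36.2 -240.2  -25.1] turn rx -0.338
```

View pics/top7a.png

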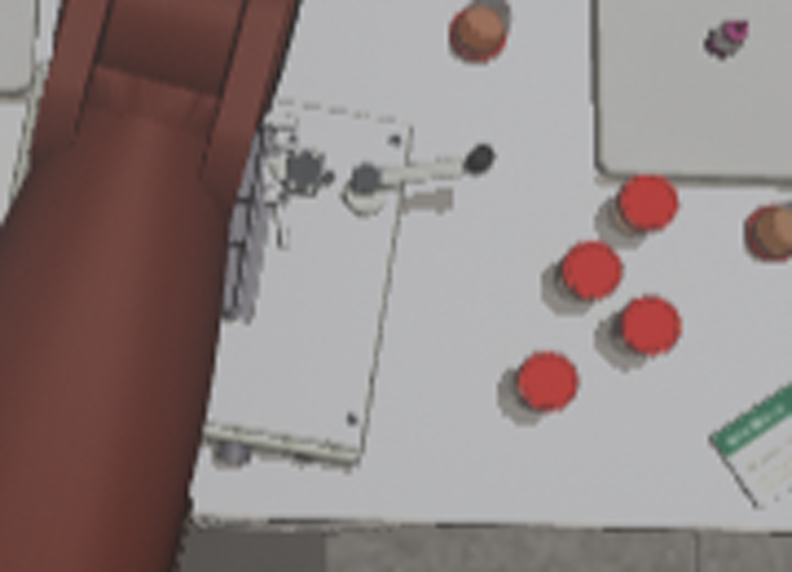

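View pics/side7a.png

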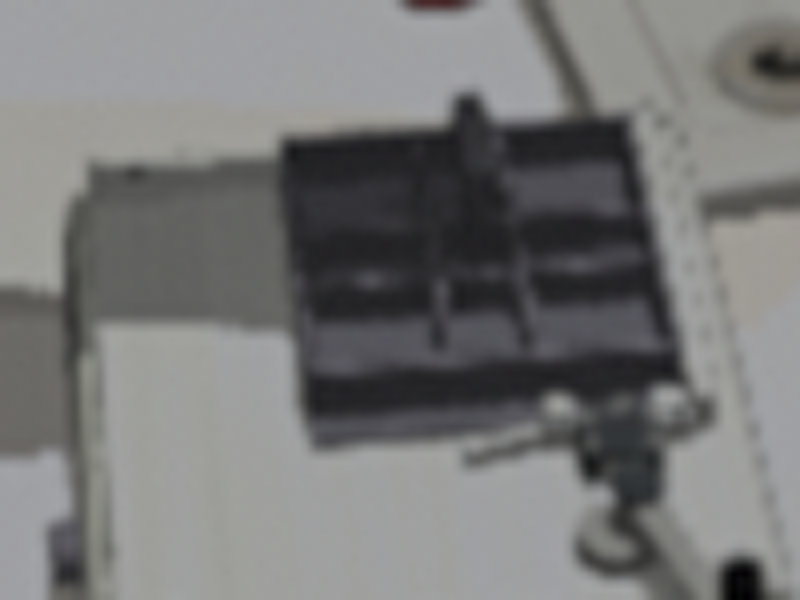

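Emit:
step_arm(
  rows=[1,0,0.0387,-0.0118,0,0,0,1,0,0.0387,-0.0118,0,0,0,1,0,0.0387,-0.0118,0,0,0,1,0,0.0387,-0.0118,0,0,0,1,0,0.0387,-0.0118,0,0,0,1,0,0.0387,-0.0118,0,0,0,1,0,0,0,-0.0845,0,0,1,0.01,0,0,-0.0845,0,0,1,0.015,0,0,-0.0845,0,0,1,0,0,0,-0.0845,0,0],
)

```text
time: 19.25
tool_pos: [0.5703, -0.2383, 0.3799]
tcp_rot: [-0.703, -0.069, 0.705, -0.067]
ft_force: [-0.1, 0.8, -0.2]
width: 0.0852
```

```bash
python3 -c "
from h import *
to(.5711,-.2385,.131,190.9)
"
```

```text
t 19.25 grasp [ 0.5698 -0.2379  0.2249] psi -168.91 tilt 0.25 w 0.0852 F [-0.1  0.8 -0.2] q6 -2.37
tool shift mm [93.8  1.1 -1.4] world [  1.3  -0.6 -93.9] turn rx 0.003
```

Emit:
step_arm(
  rows=[1,0.04,0,0,0,0,0,1,0.03,0,0,0,0,0,1,0.024,0,0,0,0,0,1,0,0,0,0,0,0,0,0,0,0,0,0,0,-0.4,0,0,0,0,0,0,-1,0,0,0,0,0,0,-1,0,0,0,0,0,0,-1,0,0,0,0,0,0],
)

```text
time: 20.15
tool_pos: [0.571, -0.2386, 0.2902]
tcp_rot: [0.704, 0.067, -0.704, 0.068]
ft_force: [-2.3, 2.3, 4.2]
width: 0.0156
```

```bash
python3 -c "
from h import *
to(.5711,-.2385,.131,190.9)
"
```

```text
t 20.15 grasp [ 0.5712 -0.2387  0.1352] psi -169.09 tilt 0.08 w 0.0156 F [-2.3  2.3  4.2] q6 -2.37
tool shift mm [ 4.2 -0.2  0.1] world [-0.1  0.2 -4.2] turn rx 0.000
```

Emit:
step_arm(
  rows=[-1,0,-0.0004,0.008,0.094,0,0,-1,0,-0.0004,0.008,0.094,0,0,-1,0,-0.0004,0.008,0.094,0,0,-1,0,-0.0004,0.008,0.094,0,0,-1,0,-0.0004,0.008,0.094,0,0,-1,0,-0.0004,0.008,0.094,0,0,-1,0,-0.0004,0.008,0.094,0,0,-1,0,-0.0004,0.008,0.094,0,0,-1,0,-0.0004,0.008,0.094,0,0,-1,0,-0.0004,0.008,0.094,0,0],
)

```text
time: 21.15
tool_pos: [0.497, -0.2162, 0.2901]
tcp_rot: [0.658, -0.259, -0.657, -0.261]
ft_force: [5.7, 5.5, 2.9]
width: 0.0157
```

```bash
python3 -c "
from h import *
c=np.array([.5573,-.1551]); 
s,R=tool();g=(s['tool_pos']+R[:,0]*.155)[:2]-c
print('r',np.linalg.norm(g),'theta',np.radians((-65.4-8.45)-np.degrees(np.arctan2(g[1],g[0]))))
to(.5711,-.2385,.131,190.9-53.9)
"
```

```text
r 0.08545663195312582 theta 1.0587213084387719
t 21.15 grasp [ 0.4974 -0.216   0.1351] psi 136.88 tilt 0.17 w 0.0157 F [5.7 5.5 2.9] q6 -1.47
tool shift mm [  4.3 -34.  -69.1] world [ 73.7 -22.5  -4.1] turn rx -0.002
```

Emit:
step_arm(
  rows=[-1,0,-0.0004,0.008,0.094,0,0,-1,0,-0.0004,0.008,0.094,0,0,-1,0,-0.0004,0.008,0.094,0,0,-1,0,-0.0004,0.008,0.094,0,0,-1,0,-0.0004,0.008,0.094,0,0,-1,0,-0.0004,0.008,0.094,0,0,-1,0,-0.0004,0.008,0.094,0,0,-1,0,-0.0004,0.008,0.094,0,0,-1,0,-0.0004,0.008,0.094,0,0,-1,0,-0.0004,0.008,0.094,0,0],
)

```text
time: 22.15
tool_pos: [0.4712, -0.1439, 0.2902]
tcp_rot: [-0.47, 0.528, 0.468, 0.531]
ft_force: [8.3, 1.5, -0.8]
width: 0.0156
```

```bash
python3 -c "
from h import *
c=np.array([.5573,-.1551]); 
s,R=tool();g=(s['tool_pos']+R[:,0]*.155)[:2]-c
print('r',np.linalg.norm(g),'theta',np.radians((-65.4-8.45)-(np.degrees(np.arctan2(g[1],g[0]))-360)) )
to(.5711,-.2385,.131,190.9-107.7)
"
```

```text
r 0.0861606571439847 theta 1.9829652154964619
t 22.15 grasp [ 0.4719 -0.1439  0.1352] psi 83.03 tilt 0.24 w 0.0156 F [ 8.3  1.5 -0.8] q6 -0.44
tool shift mm [   4.6 -110.   -81.9] world [ 99.2 -94.6  -4.2] turn rx -0.003
```

Emit:
step_arm(
  rows=[1,0,0,0,0,0,0,1,0,0,0,0,0,0,1,0,0,0,0,0,0,1,0,0,0,0,0,0,1,-0.03,0,0,0,0,0,1,-0.04,0,0,0,0,0,1,-0.04,0,0,0,0,0,1,0,0,0,0,0,0],
)

```text
time: 22.95
tool_pos: [0.471, -0.145, 0.4048]
tcp_rot: [-0.472, 0.528, 0.467, 0.53]
ft_force: [0.2, -0.3, -0.0]
width: 0.0853
```

```bash
cat >> h.py <<'E'
def lids(n,img,z=.066):
    hsv=cv2.cvtColor(img,cv2.COLOR_BGR2HSV)
    m=((hsv[...,0]<8)|(hsv[...,0]>172))&(hsv[...,1]>120)&(hsv[...,2]>90)
    k,l,st,c=cv2.connectedComponentsWithStats(m.astype(np.uint8))
    for i in range(1,k):
        p=plane(n,c[i],z)[0]
        if st[i,4]>40 and .3<p[0]<.7 and abs(p[1])<.55: print(n,c[i].round(1),st[i,4],p.round(4))
E
python3 -c "
from h import *
for n in ('side','top'):
  p,d=vision.capture(n);cv2.imwrite(f'pics/{n}8.png',p);np.save(f'pics/{n}8.npy',d)
  lids(n,p)
  crop(p,*((240,170,420,300) if n=='top' else (205,190,345,340)),4.4 if n=='top' else 4,f'pics/{n}8a.png')
to(.5,-.3,.2)
"
```

```text
side [248.3 305.5] 149 [ 0.4071 -0.3033  0.066 ]
side [281.7 308.5] 151 [ 0.4947 -0.3385  0.066 ]
side [305.1 316.4] 160 [ 0.5491 -0.3828  0.066 ]
side [271.6 323.7] 171 [ 0.4533 -0.3827  0.066 ]
top [387.  215.5] 129 [ 0.5516 -0.3798  0.066 ]
top [374. 231.] 133 [ 0.4967 -0.3348  0.066 ]
top [387.3 243.5] 134 [ 0.4551 -0.3794  0.066 ]
top [364.1 256.3] 133 [ 0.4097 -0.3     0.066 ]
t 23.05 grasp [ 0.4707 -0.1448  0.2449] psi 83.2 tilt 0.1 w 0.085 F [ 0.9  0.9 -1.4] q6 -0.45
tool shift mm [  45.1  -47.4 -150.6] world [  29.3 -155.2  -44.9]
```

View pics/top8a.png

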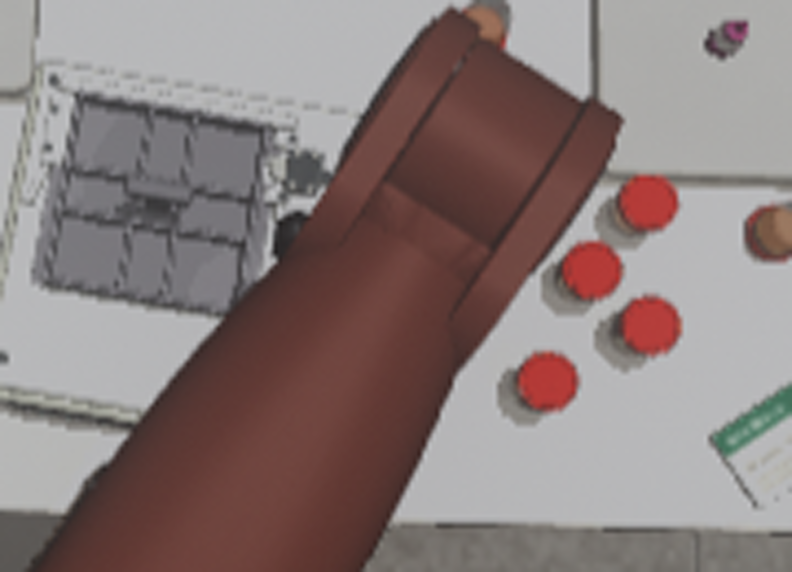

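View pics/side8a.png

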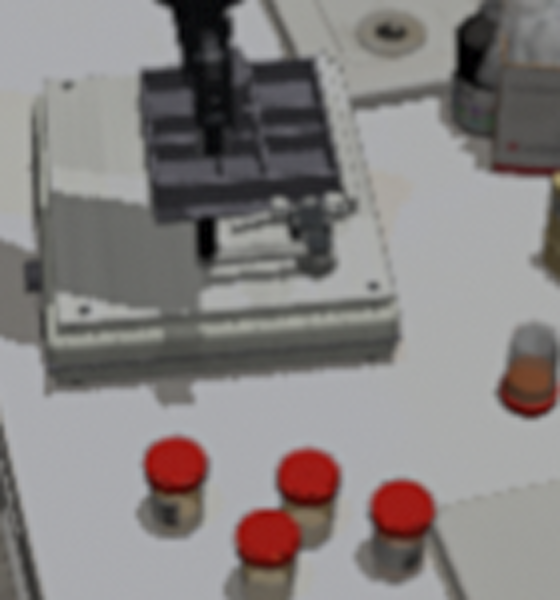

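Run:
```python
from h import *
P=cloud("top",np.load("pics/top8.npy"))
a_=P[...,:2]; loc=sh(a_,O); z=P[...,2]
m=(abs(loc[...,0])<95)&(abs(loc[...,1])<110)
b=m&(z>.15)&(z<.175)&(abs(loc[...,0])<15)&(abs(loc[...,1])<35)
print("bar",b.sum(),rect(P[b]),loc[b].mean(0).round(1), P[b].mean(0).round(4))
img=cv2.imread("pics/top8.png")
big=cv2.resize(img[170:260,235:325],None,fx=7,fy=7,interpolation=cv2.INTER_CUBIC); cv2.imwrite("pics/t8b.png",cv2.convertScaleAbs(big,alpha=1.4))
k=m*0
kk=(z>.13)&(z<.15)&(loc[...,0]>-80)&(loc[...,0]<0)&(loc[...,1]<-120)&(loc[...,1]>-190)
print("knob",kk.sum(),loc[kk].mean(0))
```

```text
bar 73 (array([534.1,   3.3]), array([49.5, 14.9]), 81.78) [0.5 0.8] [0.5335 0.0029 0.1607]
knob 0 [nan nan]<stdin>:11: RuntimeWarning: Mean of empty slice.
  ret = um.true_divide(
```

View pics/t8b.png

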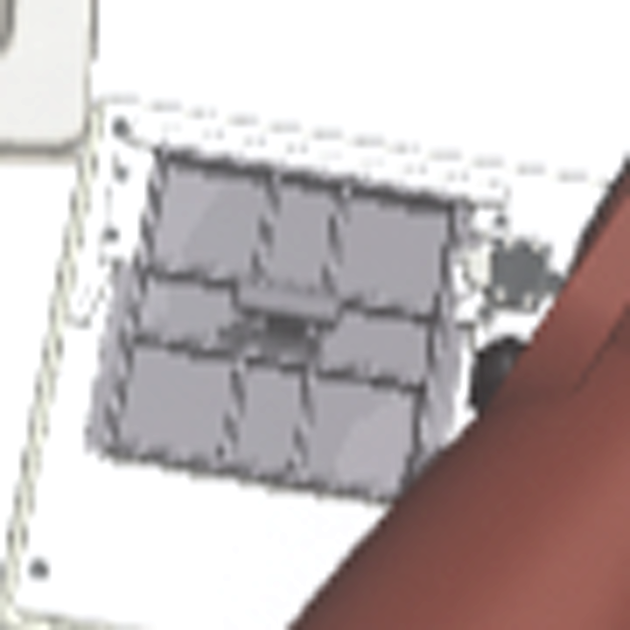

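Emit:
step_arm(
  rows=[1,0,0,0,-0.146,0,0,1,0,0,0,-0.146,0,0,1,0,0,0,-0.146,0,0,1,0,0,0,-0.146,0,0,1,0,0,0,-0.146,0,0,1,0,0,0,-0.146,0,0,1,0,0,0,-0.146,0,0,1,0,0,0,-0.146,0,0,1,0,0,0,-0.146,0,0,1,0,0,0,-0.146,0,0],
)

```text
time: 24.05
tool_pos: [0.47, -0.1443, 0.3973]
tcp_rot: [-0.702, 0.078, 0.704, 0.079]
ft_force: [-0.6, 0.1, 0.3]
width: 0.0853
```

Emit:
step_arm(
  rows=[1,0,0,0,-0.146,0,0,1,0,0,0,0,0,0],
)

```text
time: 24.25
tool_pos: [0.47, -0.1442, 0.3975]
tcp_rot: [-0.706, 0.028, 0.707, 0.029]
ft_force: [-0.4, -0.1, 1.0]
width: 0.0851
```

```bash
python3 -c "
from h import *
to(.4566,-.3794,.15,175)
"
```

```text
t 24.25 grasp [ 0.4697 -0.144   0.2425] psi 175.34 tilt 0.14 w 0.0851 F [-0.4 -0.1  1. ] q6 -2.05
tool shift mm [ 92.2 235.8  -6.3] world [ -13.1 -235.4  -92.5] turn rx 0.006
```

Emit:
step_arm(
  rows=[1,0,0.0393,-0.001,0,0,0,1,0.01,0.0393,-0.001,0,0,0,1,0.02,0.0393,-0.001,0,0,0,1,0.02,0.0393,-0.001,0,0,0,1,0.02,0.0393,-0.001,0,0,0,1,0.02,0.0393,-0.001,0,0,0,1,0,0,0,0,0,0,1,0,0,0,0,0,0],
)

```text
time: 25.05
tool_pos: [0.4559, -0.38, 0.3073]
tcp_rot: [-0.706, 0.03, 0.707, 0.032]
ft_force: [0.5, -0.1, 0.2]
width: 0.085
```

```bash
python3 -c "
from h import *
to(.4566,-.3794,.057,175)
for n in ('side',):
  p,d=vision.capture(n);cv2.imwrite(f'pics/{n}9.png',p);lids(n,p)
"
```

```text
t 25.05 grasp [ 0.4556 -0.3795  0.1523] psi 174.93 tilt 0.2 w 0.085 F [ 0.5 -0.1  0.2] q6 -2.4
tool shift mm [95.3  0.  -1.2] world [  1.    0.1 -95.3] turn rx -0.001
side [246.9 305.2] 94 [ 0.4035 -0.3014  0.066 ]
side [281.9 308.3] 142 [ 0.4955 -0.3379  0.066 ]
side [305.1 316.5] 164 [ 0.5489 -0.3832  0.066 ]
side [271.9 324. ] 155 [ 0.4538 -0.3842  0.066 ]
side [313.7 366.5] 45 [ 0.5195 -0.5434  0.066 ]
```

Emit:
step_arm(
  rows=[1,0.03,0,-0.001,0,0,0,1,0.03,0,0,0,0,0,1,0.02,0,0,0,0,0,1,0.015,0,0,0,0,0,1,0,0,0,0,0,0,0.3,0,0,0,0,0,0,-1,0,0,0,0,0,0,-1,0,0,0,0,0,0,-1,0,0,0,0,0,0,-1,0,0,0,0,0,0],
)

```text
time: 26.1
tool_pos: [0.458, -0.3804, 0.216]
tcp_rot: [0.707, -0.03, -0.706, -0.029]
ft_force: [-0.2, 1.4, 6.2]
width: 0.0431
```

```bash
python3 -c "
from h import *
to(.4566,-.3794,.057,175)
"
```

```text
t 26.1 grasp [ 0.4583 -0.3808  0.061 ] psi 175.2 tilt 0.16 w 0.0431 F [-0.2  1.4  6.2] q6 -2.4
tool shift mm [ 4.  -1.2  1.8] world [-1.7  1.4 -4. ] turn rx 0.004
```

Emit:
step_arm(
  rows=[-1,0,0,0,0,0,0,-1,-0.02,0,0,0,0,0,-1,-0.03,0,0,0,0,0,-1,-0.03,0,0,0,0,0,-1,0,0,0,0,0,0],
)

```text
time: 26.6
tool_pos: [0.4585, -0.381, 0.2995]
tcp_rot: [0.708, -0.032, -0.705, -0.028]
ft_force: [0.1, -1.6, -0.3]
width: 0.0432
```

```bash
python3 -c "
from h import *
to(.5859,.0402,.26,171.55)
for n in ('side',):
  p,d=vision.capture(n);cv2.imwrite(f'pics/{n}10.png',p);crop(p,200,220,360,390,4,f'pics/{n}10a.png')
"
```

```text
t 26.6 grasp [ 0.4592 -0.3819  0.1445] psi 175.2 tilt 0.43 w 0.0432 F [ 0.1 -1.6 -0.3] q6 -2.4
tool shift mm [-117.4 -430.6  -91.6] world [126.7 422.1 115.5] turn rx 0.064
```

View pics/side10a.png

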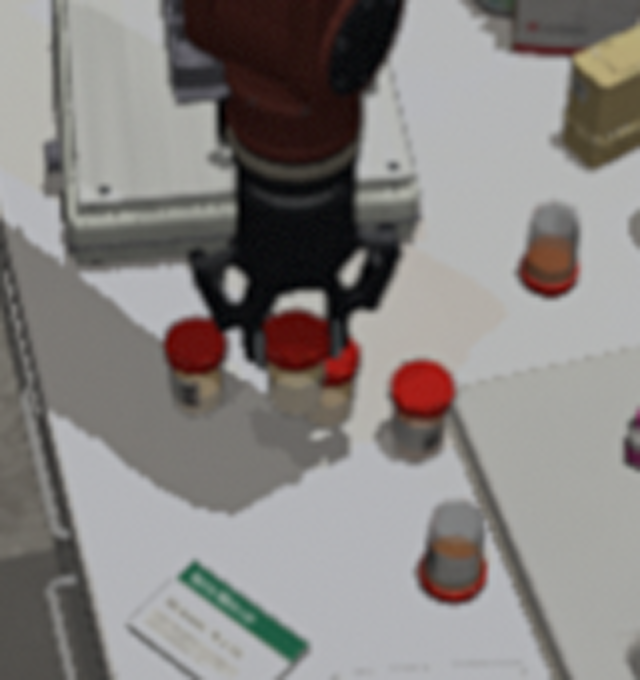

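Emit:
step_arm(
  rows=[-1,-0.03,0,0,0,0,0,-1,-0.04,-0.015,-0.0035,0,0,0,-1,-0.04,-0.03,-0.0065,0,0,0,-1,-0.0075,-0.0385,-0.0082,0,0,0,-1,0,-0.0385,-0.0082,0,0,0,-1,0,-0.0385,-0.0082,0,0,0,-1,0,-0.0385,-0.0082,0,0,0,-1,0,-0.0385,-0.0082,0,0,0],
)

```text
time: 27.45
tool_pos: [0.5283, -0.1461, 0.4104]
tcp_rot: [-0.706, 0.029, 0.707, 0.03]
ft_force: [-0.4, -0.3, -0.6]
width: 0.0435
```

Emit:
step_arm(
  rows=[-1,0,-0.0385,-0.0082,0,0,0,-1,0,-0.0385,-0.0082,0,0,0,-1,0,-0.0385,-0.0082,0,0,0,-1,0,-0.0385,-0.0082,0,0,0,-1,0,-0.025,-0.006,0.032,0,0,-1,0,-0.015,-0.003,0.032,0,0,-1,0,0,0,0,0,0,-1,0,0,0,0,0,0],
)

```text
time: 28.25
tool_pos: [0.5864, 0.0419, 0.4105]
tcp_rot: [-0.705, 0.052, 0.706, 0.052]
ft_force: [-0.1, -0.3, -0.3]
width: 0.0435
```

```bash
python3 -c "
from h import *
to(.5859,.0402,.16,171.55)
"
```

```text
t 28.25 grasp [0.5862 0.0419 0.2555] psi 171.61 tilt 0.07 w 0.0435 F [-0.1 -0.3 -0.3] q6 -1.58
tool shift mm [95.5  1.8 -0.1] world [ -0.3  -1.7 -95.5] turn rx 0.001
```

Emit:
step_arm(
  rows=[-1,0.025,0.0015,0,0,0,0,-1,0.03,0,0,0,0,0,-1,0.015,0,0,0,0,0,-1,0,0,0,0,0,0],
)

```text
time: 28.65
tool_pos: [0.5853, 0.0399, 0.3388]
tcp_rot: [-0.704, 0.052, 0.707, 0.053]
ft_force: [-0.1, -0.7, -0.3]
width: 0.0432
```

```bash
python3 -c "
from h import *
to(.5859,.0402,.142,171.55)
for n in ('side',):
  p,d=vision.capture(n);cv2.imwrite(f'pics/{n}11.png',p);crop(p,205,170,305,270,6,f'pics/{n}11a.png')
"
```

```text
t 28.65 grasp [0.5847 0.04   0.1838] psi 171.5 tilt 0.25 w 0.0432 F [-0.1 -0.7 -0.3] q6 -1.58
tool shift mm [41.8 -0.4 -1.4] world [  1.2   0.2 -41.8] turn rx -0.001
```

View pics/side11a.png

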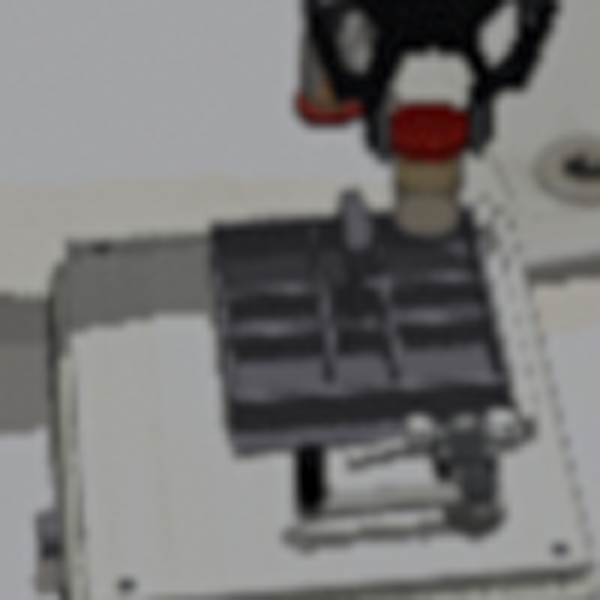

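Emit:
step_arm(
  rows=[-1,0.015,0,-0.0012,0,0,0,-1,0.012,0,0,0,0,0,-1,0.008,0,0,0,0,0,-1,0.003,0,0,0,0,0,-1,0,0,0,0,0,0],
)

```text
time: 29.2
tool_pos: [0.5873, 0.0404, 0.3028]
tcp_rot: [-0.705, 0.052, 0.705, 0.052]
ft_force: [0.5, -1.0, -0.7]
width: 0.0429
```

```bash
python3 -c "
from h import *
to(.5859,.0402,.141,171.55)
"
```

```text
t 29.2 grasp [0.5871 0.0405 0.1478] psi 171.55 tilt 0.05 w 0.0429 F [ 0.5 -1.  -0.7] q6 -1.58
tool shift mm [6.8 0.4 1.2] world [-1.2 -0.3 -6.8] turn rx -0.000
```

Emit:
step_arm(
  rows=[-1,0.003,0,0.0008,0,0,0,-1,0.002,0,0,0,0,0,-1,0,0,0,0,0,0],
)

```text
time: 29.5
tool_pos: [0.5866, 0.0405, 0.2983]
tcp_rot: [0.705, -0.052, -0.705, -0.052]
ft_force: [0.3, 0.3, -0.6]
width: 0.0432
```

Emit:
step_arm(
  rows=[-1,0.002,0,0,0,0,0,-1,0,0,0,0,0,0],
)

```text
time: 29.7
tool_pos: [0.5866, 0.0405, 0.2962]
tcp_rot: [-0.705, 0.052, 0.705, 0.052]
ft_force: [0.5, -0.1, -1.4]
width: 0.0431
```

```bash
python3 -c "
from h import *
to(.5859,.0402,.141,171.55)
"
```

```text
t 29.7 grasp [0.5866 0.0405 0.1412] psi 171.54 tilt 0.01 w 0.0431 F [ 0.5 -0.1 -1.4] q6 -1.58
tool shift mm [0.2 0.4 0.6] world [-0.7 -0.3 -0.2] turn rx -0.000
```

Emit:
step_arm(
  rows=[-1,0.001,0,0,0,0,0,-1,0,0,0,0,0,0],
)

```text
time: 29.9
tool_pos: [0.5866, 0.0406, 0.296]
tcp_rot: [0.705, -0.052, -0.705, -0.052]
ft_force: [-2.4, 0.6, 4.3]
width: 0.0431
```

Emit:
step_arm(
  rows=[-1,0.001,0,0,0,0,0,-1,0,0,0,0,0,0],
)

```text
time: 30.1
tool_pos: [0.5867, 0.0406, 0.2959]
tcp_rot: [0.706, -0.052, -0.705, -0.052]
ft_force: [-5.0, 0.2, 12.6]
width: 0.0433
```

Emit:
step_arm(
  rows=[-1,0.001,0,0,0,0,0,-1,0,0,0,0,0,0],
)

```text
time: 30.3
tool_pos: [0.5867, 0.0406, 0.2959]
tcp_rot: [0.706, -0.052, -0.705, -0.052]
ft_force: [-7.3, 1.7, 17.8]
width: 0.043
```

Emit:
step_arm(
  rows=[-1,-0.0022,0,0,0,0,0,-1,0,0,0,0,0,0,0.5,0,0,0,0,0,0,1,0,0,0,0,0,0,1,0,0,0,0,0,0,1,0,0,0,0,0,0,1,-0.03,0,0,0,0,0,1,-0.04,0,0,0,0,0,1,-0.04,0,0,0,0,0,1,0,0,0,0,0,0],
)

```text
time: 31.3
tool_pos: [0.5875, 0.0403, 0.4119]
tcp_rot: [0.708, -0.052, -0.702, -0.052]
ft_force: [0.8, 0.0, -0.4]
width: 0.0853
```

```bash
python3 -c "
from h import *
to(.553,-.38,.15,175)
for n in ('side','top'):
  p,d=vision.capture(n);cv2.imwrite(f'pics/{n}12.png',p);lids(n,p)
  if n=='side': crop(p,195,160,345,340,4,f'pics/{n}12a.png')
"
```

```text
t 31.3 grasp [0.5888 0.0402 0.2569] psi 171.54 tilt 0.5 w 0.0853 F [ 0.8  0.  -0.4] q6 -1.58
tool shift mm [107.1 420.9 -25.4] world [ -35.8 -420.2 -106.9] turn rx -0.060
side [248.3 305.3] 145 [ 0.4072 -0.3029  0.066 ]
side [281.7 308.3] 146 [ 0.4949 -0.3379  0.066 ]
side [305.2 316.3] 157 [ 0.5495 -0.3825  0.066 ]
top [387.1 215.4] 125 [ 0.5518 -0.3803  0.066 ]
top [374.  230.9] 124 [ 0.4972 -0.3348  0.066 ]
top [364.2 256.3] 130 [ 0.4099 -0.3004  0.066 ]
```

View pics/side12a.png

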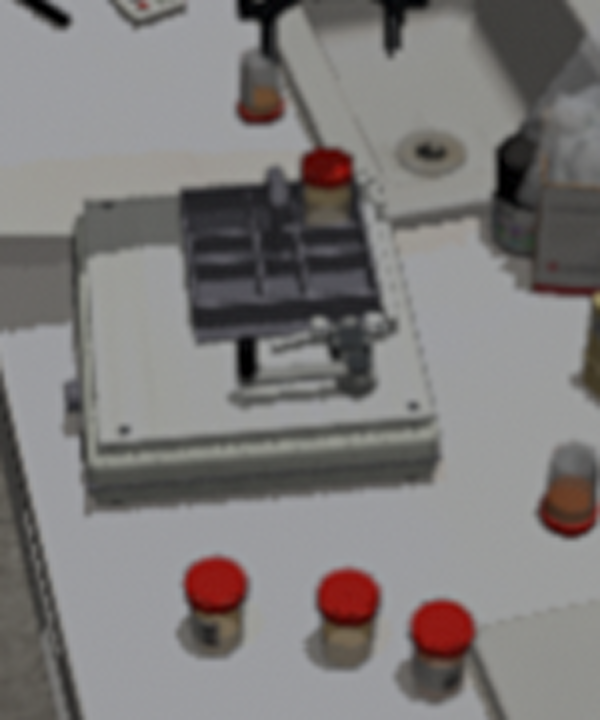

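Emit:
step_arm(
  rows=[1,0,0.02,-0.0012,0,0,0,1,0,0.04,-0.0024,0,0,0,1,0,0.04,-0.0024,0,0,0,1,0,0.04,-0.0024,0,0,0,1,0,0.04,-0.0024,0,0,0,1,0,0.04,-0.0024,0,0,0,1,0,0.04,-0.0024,0,0,0,1,0,0.04,-0.0024,0,0,0,1,0.02,0.04,-0.0024,0,0,0,1,0.03,0.04,-0.0024,0,0,0],
)

```text
time: 32.4
tool_pos: [0.553, -0.3405, 0.3551]
tcp_rot: [0.706, -0.052, -0.705, -0.052]
ft_force: [1.6, -0.2, 0.6]
width: 0.0854
```

Emit:
step_arm(
  rows=[1,0.03,0.04,-0.0024,0,0,0,1,0.025,0,0,-0.08,0,0,1,0,0,0,-0.08,0,0,1,0,0,0,-0.075,0,0,1,0,0,0,0,0,0],
)

```text
time: 32.9
tool_pos: [0.5493, -0.3783, 0.2984]
tcp_rot: [-0.706, -0.032, 0.707, -0.03]
ft_force: [-0.2, -0.1, -0.5]
width: 0.0851
```

```bash
python3 -c "
from h import *
to(.5532,-.3805,.057,185)
"
```

```text
t 32.9 grasp [ 0.549  -0.3779  0.1434] psi -174.95 tilt 0.18 w 0.0851 F [-0.2 -0.1 -0.5] q6 -2.46
tool shift mm [86.4  3.1 -4.1] world [  4.2  -2.6 -86.4] turn rx 0.001
```

Emit:
step_arm(
  rows=[1,0.02,0.0028,-0.004,0,0,0,1,0.03,0,0,0,0,0,1,0.02,0,0,0,0,0,1,0.016,0,0,0,0,0,1,0,0,0,0,0,0,0.3,0,0,0,0,0,0,-1,0,0,0,0,0,0,-1,0,0,0,0,0,0,-1,0,0,0,0,0,0,-1,0,0,0,0,0,0],
)

```text
time: 33.9
tool_pos: [0.5545, -0.3815, 0.2164]
tcp_rot: [0.707, 0.03, -0.706, 0.032]
ft_force: [-0.8, -0.4, 6.9]
width: 0.043
```

```bash
python3 -c "
from h import *
to(.5532,-.3805,.057,185)
"
```

```text
t 33.9 grasp [ 0.5548 -0.3818  0.0614] psi -175.0 tilt 0.16 w 0.043 F [-0.8 -0.4  6.9] q6 -2.45
tool shift mm [ 4.4 -1.4  1.5] world [-1.6  1.3 -4.4] turn rx 0.000
```

Emit:
step_arm(
  rows=[-1,0,0,0,0,0,0,-1,-0.03,0,0,0,0,0,-1,-0.05,0,0,0,0,0,-1,-0.05,0,0,0,0,0,-1,-0.05,0,0,0,0,0,-1,-0.02,0,0,0.08,0,0,-1,0,0,0,0.08,0,0,-1,0,0,0,0.075,0,0,-1,0,0,0,0,0,0],
)

```text
time: 34.8
tool_pos: [0.554, -0.381, 0.4151]
tcp_rot: [0.705, -0.053, -0.705, -0.052]
ft_force: [-1.2, -0.5, -0.2]
width: 0.0435
```

```bash
python3 -c "
from h import *
to(.5727,-.0488,.26,171.55)
"
```

```text
t 34.8 grasp [ 0.5541 -0.3811  0.2601] psi 171.47 tilt 0.04 w 0.0435 F [-1.2 -0.5 -0.2] q6 -2.22
tool shift mm [  -0.  -331.4   30.9] world [ 1.860e+01  3.323e+02 -1.000e-01] turn rx -0.001
```

Emit:
step_arm(
  rows=[-1,0,-0.0165,0.0017,0,0,0,-1,0,-0.035,0.00325,0,0,0,-1,0,-0.035,0.00325,0,0,0,-1,0,-0.035,0.00325,0,0,0,-1,0,-0.035,0.00325,0,0,0,-1,0,-0.035,0.00325,0,0,0,-1,0,-0.035,0.00325,0,0,0,-1,0,-0.035,0.00325,0,0,0,-1,0,-0.035,0.00325,0,0,0,-1,0,-0.035,0.00325,0,0,0],
)

```text
time: 35.8
tool_pos: [0.572, -0.0471, 0.4148]
tcp_rot: [0.705, -0.051, -0.705, -0.051]
ft_force: [1.3, 0.3, -0.7]
width: 0.043
```

Emit:
step_arm(
  rows=[-1,0,0,0,0,0,0,-1,0,0,0,0,0,0,-1,0,0,0,0,0,0],
)

```text
time: 36.1
tool_pos: [0.5722, -0.0492, 0.4146]
tcp_rot: [0.705, -0.052, -0.705, -0.052]
ft_force: [1.6, -0.7, -0.5]
width: 0.0434
```

```bash
python3 -c "
from h import *
to(.5727,-.0488,.145,171.55)
"
```

```text
t 36.1 grasp [ 0.5722 -0.0493  0.2596] psi 171.57 tilt 0.01 w 0.0434 F [ 1.6 -0.7 -0.5] q6 -1.74
tool shift mm [114.6  -0.5  -0.4] world [   0.5    0.5 -114.6] turn rx 0.000
```

Emit:
step_arm(
  rows=[-1,0.025,0,0,0,0,0,-1,0.03,0,0,0,0,0,-1,0.025,0,0,0,0,0,-1,0.018,0,0,0,0,0,-1,0.01,0,0,0,0,0,-1,0.005,0,0,0,0,0,-1,0.003,0,0,0,0,0,-1,0,0,0,0,0,0],
)

```text
time: 36.9
tool_pos: [0.5724, -0.0488, 0.2992]
tcp_rot: [0.705, -0.052, -0.705, -0.052]
ft_force: [-0.3, 0.6, -0.8]
width: 0.043
```

Emit:
step_arm(
  rows=[-1,0.001,0,0,0,0,0,-1,0,0,0,0,0,0],
)

```text
time: 37.1
tool_pos: [0.5724, -0.0486, 0.2983]
tcp_rot: [0.706, -0.052, -0.705, -0.052]
ft_force: [-0.2, 0.3, -0.4]
width: 0.0434
```

Emit:
step_arm(
  rows=[-1,0.001,0,0,0,0,0,-1,0,0,0,0,0,0],
)

```text
time: 37.3
tool_pos: [0.5722, -0.0485, 0.2967]
tcp_rot: [0.705, -0.052, -0.705, -0.052]
ft_force: [0.6, 0.8, -0.7]
width: 0.0426
```

```bash
python3 -c "
from h import *
to(.5727,-.0488,.1414,171.55)
"
```

```text
t 37.3 grasp [ 0.5722 -0.0485  0.1417] psi 171.55 tilt 0.01 w 0.0426 F [ 0.6  0.8 -0.7] q6 -1.74
tool shift mm [ 0.3  0.2 -0.5] world [ 0.5 -0.3 -0.3] turn rx -0.000
```

Emit:
step_arm(
  rows=[-1,0.0008,0,0,0,0,0,-1,0,0,0,0,0,0,0.5,0,0,0,0,0,0,1,0,0,0,0,0,0,1,0,0,0,0,0,0,1,0,0,0,0,0,0,1,-0.03,0,0,0,0,0,1,-0.04,0,0,0,0,0,1,-0.04,0,0,0,0,0,1,0,0,0,0,0,0],
)

```text
time: 38.3
tool_pos: [0.573, -0.0488, 0.4121]
tcp_rot: [0.708, -0.053, -0.702, -0.051]
ft_force: [0.2, -0.7, 0.7]
width: 0.0854
```

```bash
python3 -c "
from h import *
for n in ('side','top'):
  p,d=vision.capture(n);cv2.imwrite(f'pics/{n}13.png',p);lids(n,p)
  if n=='side': crop(p,195,160,345,340,4,f'pics/{n}13a.png')
to(.4985,-.335,.15,171.55)
"
```

```text
side [276.9 200.3] 71 [0.6153 0.1372 0.066 ]
side [280.8 218.3] 59 [0.6013 0.0386 0.066 ]
side [248.3 305.3] 145 [ 0.4072 -0.3029  0.066 ]
side [281.7 308.3] 147 [ 0.4949 -0.3381  0.066 ]
top [261.4 195.8] 57 [0.609  0.0523 0.066 ]
top [374.  230.9] 124 [ 0.4972 -0.3348  0.066 ]
top [364.1 256.3] 132 [ 0.4098 -0.3002  0.066 ]
t 38.4 grasp [ 0.5728 -0.0488  0.2518] psi 171.54 tilt 0.12 w 0.0853 F [-0.4  0.9 -0.6] q6 -1.74
tool shift mm [101.8 294.   31.6] world [ -74.3 -286.2 -101.8] turn rx -0.000
```

View pics/side13a.png

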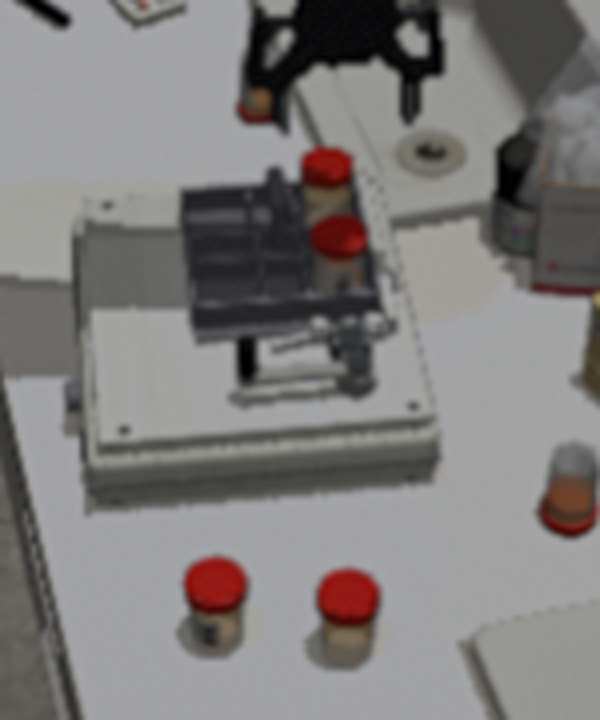

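Emit:
step_arm(
  rows=[1,0,0.018,0.002,0,0,0,1,0,0.0345,0.0037,0,0,0,1,0,0.0345,0.0037,0,0,0,1,0,0.0345,0.0037,0,0,0,1,0,0.0345,0.0037,0,0,0,1,0.02,0.0345,0.0037,0,0,0,1,0.03,0.0345,0.0037,0,0,0,1,0.03,0.0345,0.0037,0,0,0,1,0.02,0.0345,0.0037,0,0,0,1,0,0,0,0,0,0],
)

```text
time: 39.4
tool_pos: [0.4952, -0.337, 0.3001]
tcp_rot: [-0.703, 0.052, 0.707, 0.055]
ft_force: [-0.3, -0.7, -0.7]
width: 0.0856
```

Emit:
step_arm(
  rows=[1,0,0,0,0,0,0,1,0,0,0,0,0,0],
)

```text
time: 39.6
tool_pos: [0.4979, -0.334, 0.3058]
tcp_rot: [-0.705, 0.052, 0.705, 0.052]
ft_force: [-0.5, 1.0, 0.1]
width: 0.0854
```

```bash
python3 -c "
from h import *
to(.4987,-.3355,.057,171.55)
"
```

```text
t 39.6 grasp [ 0.4979 -0.3339  0.1508] psi 171.58 tilt 0.03 w 0.0854 F [-0.5  1.   0.1] q6 -2.23
tool shift mm [93.8  1.5 -1. ] world [  0.8  -1.6 -93.8] turn rx 0.001
```

Emit:
step_arm(
  rows=[1,0.02,0.0008,-0.001,0,0,0,1,0.03,0,0,0,0,0,1,0.025,0,0,0,0,0,1,0.018,0,0,0,0,0,1,0,0,0,0,0,0,0.3,0,0,0,0,0,0,-1,0,0,0,0,0,0,-1,0,0,0,0,0,0,-1,0,0,0,0,0,0,-1,0,0,0,0,0,0],
)

```text
time: 40.6
tool_pos: [0.4992, -0.3362, 0.2149]
tcp_rot: [0.706, -0.053, -0.704, -0.051]
ft_force: [-0.1, 1.5, 6.4]
width: 0.0429
```

Emit:
step_arm(
  rows=[-1,0,0,0,0,0,0,-1,-0.03,0,0,0,0,0,-1,-0.05,0,0,0,0,0,-1,-0.05,0,0,0,0,0,-1,-0.05,0,0,0,0,0,-1,-0.02,0,0,0,0,0,-1,0,0,0,0,0,0,-1,0,0,0,0,0,0],
)

```text
time: 41.4
tool_pos: [0.4986, -0.3357, 0.413]
tcp_rot: [0.705, -0.052, -0.705, -0.052]
ft_force: [0.2, -0.0, -1.9]
width: 0.0433
```

```bash
python3 -c "
from h import *
to(.4969,.0534,.26,171.55)
"
```

```text
t 41.4 grasp [ 0.4987 -0.3358  0.258 ] psi 171.54 tilt 0.05 w 0.0433 F [ 0.2 -0.  -1.9] q6 -2.23
tool shift mm [  -2.2 -384.7   59. ] world [ -1.8 389.2   2. ] turn rx -0.000
```

Emit:
step_arm(
  rows=[-1,0,-0.0177,0.0028,0,0,0,-1,0,-0.0367,0.0056,0,0,0,-1,0,-0.0367,0.0056,0,0,0,-1,0,-0.0367,0.0056,0,0,0,-1,0,-0.0367,0.0056,0,0,0,-1,0,-0.0367,0.0056,0,0,0,-1,0,-0.0367,0.0056,0,0,0,-1,0,-0.0367,0.0056,0,0,0,-1,0,-0.0367,0.0056,0,0,0,-1,0,-0.0367,0.0056,0,0,0],
)

```text
time: 42.4
tool_pos: [0.4965, 0.0179, 0.4109]
tcp_rot: [-0.704, 0.052, 0.706, 0.052]
ft_force: [-0.1, 0.0, -1.4]
width: 0.0429
```

Emit:
step_arm(
  rows=[-1,0,-0.0367,0.0056,0,0,0,-1,0,0,0,0,0,0,-1,0,0,0,0,0,0,-1,0,0,0,0,0,0],
)

```text
time: 42.8
tool_pos: [0.4969, 0.053, 0.4117]
tcp_rot: [-0.705, 0.052, 0.706, 0.052]
ft_force: [-0.2, -0.0, -1.1]
width: 0.0434
```

```bash
python3 -c "
from h import *
to(.4969,.0534,.144,171.55)
for n in ('side',):
  p,d=vision.capture(n);cv2.imwrite(f'pics/{n}14.png',p)
  if n=='side': crop(p,195,160,345,340,4,f'pics/{n}14a.png')
"
```

```text
t 42.8 grasp [0.4966 0.053  0.2567] psi 171.52 tilt 0.09 w 0.0434 F [-0.2 -0.  -1.1] q6 -1.58
tool shift mm [112.7  -0.5  -0.4] world [   0.3    0.4 -112.7] turn rx -0.001
```

View pics/side14a.png

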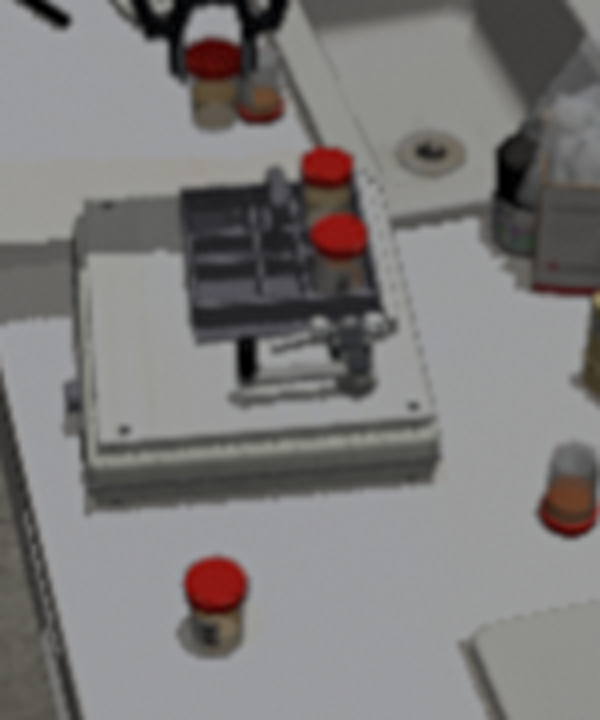

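Emit:
step_arm(
  rows=[-1,0.025,0,0,0,0,0,-1,0.03,0,0,0,0,0,-1,0.025,0,0,0,0,0,-1,0.018,0,0,0,0,0,-1,0.01,0,0,0,0,0,-1,0.004,0,0,0,0,0,-1,0.003,0,0,0,0,0,-1,0,0,0,0,0,0],
)

```text
time: 43.65
tool_pos: [0.4972, 0.0533, 0.2983]
tcp_rot: [0.705, -0.052, -0.705, -0.052]
ft_force: [0.5, -0.3, -1.0]
width: 0.0431
```

Emit:
step_arm(
  rows=[-1,0.001,0,0,0,0,0,-1,0,0,0,0,0,0],
)

```text
time: 43.85
tool_pos: [0.4972, 0.0535, 0.2974]
tcp_rot: [0.706, -0.052, -0.705, -0.052]
ft_force: [0.0, 0.2, -0.6]
width: 0.0431
```

Emit:
step_arm(
  rows=[-1,0.001,0,0,0,0,0,-1,0,0,0,0,0,0],
)

```text
time: 44.05
tool_pos: [0.497, 0.0536, 0.2959]
tcp_rot: [0.705, -0.052, -0.705, -0.052]
ft_force: [0.2, 0.3, -0.0]
width: 0.0432
```

```bash
python3 -c "
from h import *
to(.4969,.0534,.140,171.55)
"
```

```text
t 44.05 grasp [0.497  0.0536 0.1409] psi 171.55 tilt 0.01 w 0.0432 F [ 0.2  0.3 -0. ] q6 -1.58
tool shift mm [0.9 0.2 0.1] world [-0.1 -0.2 -0.9] turn rx -0.000
```

Emit:
step_arm(
  rows=[-1,0.001,0,0,0,0,0,-1,0,0,0,0,0,0],
)

```text
time: 44.25
tool_pos: [0.497, 0.0535, 0.2949]
tcp_rot: [0.705, -0.052, -0.705, -0.052]
ft_force: [-0.4, 0.4, 0.1]
width: 0.0431
```

Emit:
step_arm(
  rows=[-1,0.0005,0,0,0,0,0,-1,0,0,0,0,0,0,0.5,0,0,0,0,0,0,1,0,0,0,0,0,0,1,0,0,0,0,0,0,1,0,0,0,0,0,0,1,-0.03,0,0,0,0,0,1,-0.04,0,0,0,0,0,1,-0.04,0,0,0,0,0,1,0,0,0,0,0,0],
)

```text
time: 45.25
tool_pos: [0.4978, 0.0534, 0.41]
tcp_rot: [0.708, -0.052, -0.702, -0.052]
ft_force: [0.2, -0.4, 0.4]
width: 0.0857
```

```bash
python3 -c "
from h import *
for n in ('side','top'):
  p,d=vision.capture(n);cv2.imwrite(f'pics/{n}15.png',p);lids(n,p)
  if n=='side': crop(p,195,160,345,340,4,f'pics/{n}15a.png')
to(.4112,-.301,.24,171.55)
"
```

```text
side [276.4 200.6] 84 [0.6132 0.1359 0.066 ]
side [279.6 217.7] 114 [0.5981 0.0429 0.066 ]
side [248.3 305.3] 145 [ 0.4072 -0.3029  0.066 ]
top [291.1 202.4] 148 [ 0.5884 -0.0506  0.066 ]
top [364.2 256.3] 130 [ 0.4099 -0.3004  0.066 ]
t 45.35 grasp [0.4976 0.0534 0.2501] psi 171.54 tilt 0.11 w 0.0856 F [-0.3  0.4 -1.4] q6 -1.58
tool shift mm [ 10.  363.2  33.3] world [ -86.4 -354.4  -10.1] turn rx -0.000
```

View pics/side15a.png

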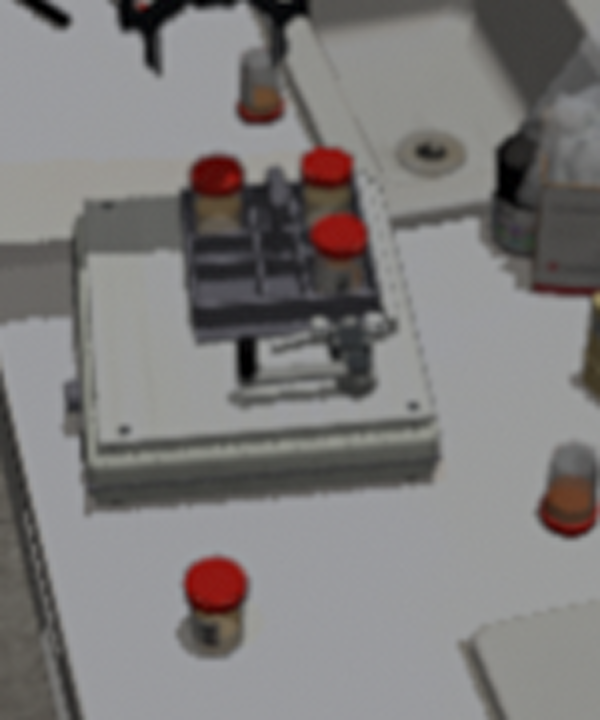

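Emit:
step_arm(
  rows=[1,0,0.018,0.0016,0,0,0,1,0,0.038,0.0035,0,0,0,1,0,0.038,0.0035,0,0,0,1,0,0.038,0.0035,0,0,0,1,0,0.038,0.0035,0,0,0,1,0,0.038,0.0035,0,0,0,1,0.02,0.038,0.0035,0,0,0,1,0.03,0.038,0.0035,0,0,0,1,0.03,0.038,0.0035,0,0,0,1,0.02,0.038,0.0035,0,0,0],
)

```text
time: 46.35
tool_pos: [0.4099, -0.2983, 0.3003]
tcp_rot: [-0.704, 0.051, 0.706, 0.053]
ft_force: [0.3, 0.4, 0.3]
width: 0.0853
```

Emit:
step_arm(
  rows=[1,0,0,0,0,0,0,1,0,0,0,0,0,0,1,0,0,0,0,0,0],
)

```text
time: 46.65
tool_pos: [0.4114, -0.2969, 0.3042]
tcp_rot: [-0.705, 0.052, 0.705, 0.052]
ft_force: [-0.1, 0.2, -0.2]
width: 0.0854
```

```bash
python3 -c "
from h import *
to(.4114,-.3008,.057,171.55)
"
```

```text
t 46.65 grasp [ 0.4114 -0.2968  0.1492] psi 171.57 tilt 0.04 w 0.0854 F [-0.1  0.2 -0.2] q6 -2.31
tool shift mm [92.2  4.  -0.6] world [ -0.   -4.  -92.2] turn rx 0.000
```

Emit:
step_arm(
  rows=[1,0.02,0.0035,-0.0006,0,0,0,1,0.03,0,0,0,0,0,1,0.024,0,0,0,0,0,1,0.018,0,0,0,0,0,1,0,0,0,0,0,0,0.3,0,0,0,0,0,0,-1,0,0,0,0,0,0,-1,0,0,0,0,0,0,-1,0,0,0,0,0,0,-1,0,0,0,0,0,0],
)

```text
time: 47.65
tool_pos: [0.412, -0.3018, 0.2142]
tcp_rot: [0.706, -0.053, -0.704, -0.051]
ft_force: [-0.2, 0.6, 6.2]
width: 0.0435
```

Emit:
step_arm(
  rows=[-1,0,0,0,0,0,0,-1,-0.03,0,0,0,0,0,-1,-0.05,0,0,0,0,0,-1,-0.05,0,0,0,0,0,-1,-0.05,0,0,0,0,0,-1,-0.02,0,0,0,0,0,-1,0,0,0,0,0,0,-1,0,0,0,0,0,0],
)

```text
time: 48.45
tool_pos: [0.4114, -0.3013, 0.4124]
tcp_rot: [0.705, -0.052, -0.705, -0.052]
ft_force: [0.9, 0.4, -1.7]
width: 0.0434
```

```bash
python3 -c "
from h import *
to(.4837,-.0356,.26,171.55)
"
```

```text
t 48.45 grasp [ 0.4115 -0.3014  0.2574] psi 171.54 tilt 0.04 w 0.0434 F [ 0.9  0.4 -1.7] q6 -2.31
tool shift mm [  -2.7 -273.5  -32.3] world [ 72.2 265.8   2.6] turn rx -0.000
```

Emit:
step_arm(
  rows=[-1,0,-0.018,-0.0022,0,0,0,-1,0,-0.0365,-0.0043,0,0,0,-1,0,-0.0365,-0.0043,0,0,0,-1,0,-0.0365,-0.0043,0,0,0,-1,0,-0.0365,-0.0043,0,0,0,-1,0,-0.0365,-0.0043,0,0,0,-1,0,-0.0365,-0.0043,0,0,0,-1,0,-0.0365,-0.0043,0,0,0,-1,0,0,0,0,0,0,-1,0,0,0,0,0,0],
)

```text
time: 49.45
tool_pos: [0.4833, -0.0348, 0.4107]
tcp_rot: [-0.704, 0.051, 0.706, 0.052]
ft_force: [-0.4, -0.8, -0.2]
width: 0.043
```

```bash
python3 -c "
from h import *
to(.4837,-.0356,.1432,171.55)
for n in ('side',):
  p,d=vision.capture(n);cv2.imwrite(f'pics/{n}16.png',p)
  if n=='side': crop(p,195,160,345,310,4,f'pics/{n}16a.png')
"
```

```text
t 49.45 grasp [ 0.4829 -0.0347  0.2557] psi 171.66 tilt 0.14 w 0.043 F [-0.4 -0.8 -0.2] q6 -1.77
tool shift mm [112.5   0.8  -1.2] world [   0.8   -0.9 -112.5] turn rx 0.002
```

View pics/side16a.png

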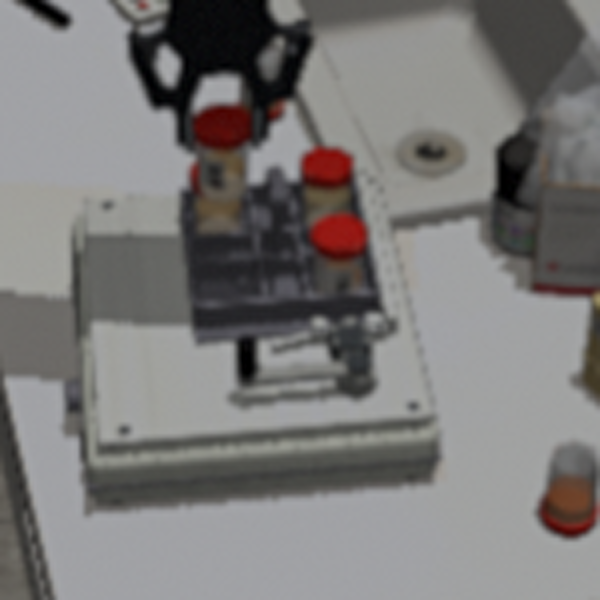

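Held and over the last pocket; lowering.

Emit:
step_arm(
  rows=[-1,0.025,0,-0.0006,0,0,0,-1,0.03,0,0,0,0,0,-1,0.025,0,0,0,0,0,-1,0.018,0,0,0,0,0,-1,0.01,0,0,0,0,0,-1,0.004,0,0,0,0,0,-1,0.002,0,0,0,0,0,-1,0,0,0,0,0,0],
)

```text
time: 50.3
tool_pos: [0.4843, -0.0359, 0.2989]
tcp_rot: [0.705, -0.052, -0.705, -0.052]
ft_force: [0.7, -1.0, -0.4]
width: 0.0432
```

Emit:
step_arm(
  rows=[-1,0.001,0,0,0,0,0,-1,0,0,0,0,0,0],
)

```text
time: 50.5
tool_pos: [0.4843, -0.0356, 0.2979]
tcp_rot: [0.706, -0.052, -0.705, -0.052]
ft_force: [0.4, 0.0, -1.1]
width: 0.0435
```

```bash
python3 -c "
from h import *
to(.4837,-.0356,.1392,171.55)
"
```

```text
t 50.5 grasp [ 0.4845 -0.0357  0.1429] psi 171.55 tilt 0.05 w 0.0435 F [ 0.4  0.  -1.1] q6 -1.77
tool shift mm [3.7 0.1 0.8] world [-0.8  0.1 -3.7] turn rx -0.000
```

Emit:
step_arm(
  rows=[-1,0.0015,0,0,0,0,0,-1,0,0,0,0,0,0,-1,0.001,0,0,0,0,0,-1,0,0,0,0,0,0],
)

```text
time: 50.9
tool_pos: [0.4841, -0.0355, 0.2947]
tcp_rot: [-0.705, 0.052, 0.705, 0.052]
ft_force: [0.1, 0.4, -0.3]
width: 0.0435
```

Emit:
step_arm(
  rows=[-1,0.001,0,0,0,0,0,-1,0,0,0,0,0,0],
)

```text
time: 51.1
tool_pos: [0.4841, -0.0355, 0.2942]
tcp_rot: [0.705, -0.052, -0.705, -0.052]
ft_force: [-1.9, 1.1, 3.5]
width: 0.0434
```

Emit:
step_arm(
  rows=[-1,0.0005,0,0,0,0,0,-1,0,0,0,0,0,0],
)

```text
time: 51.3
tool_pos: [0.4841, -0.0355, 0.2942]
tcp_rot: [0.705, -0.052, -0.705, -0.052]
ft_force: [-3.0, 1.5, 7.6]
width: 0.0433
```

On the floor (z matches 0.139). Releasing and moving clear.

Emit:
step_arm(
  rows=[-1,-0.0008,0,0,0,0,0,-1,0,0,0,0,0,0,0.5,0,0,0,0,0,0,1,0,0,0,0,0,0,1,0,0,0,0,0,0,1,0,0,0,0,0,0,1,-0.03,0,0,0,0,0,1,-0.04,0,0,0,0,0,1,-0.04,0,0,0,0,0,1,-0.03,0,0,0,0,0],
)

```text
time: 52.3
tool_pos: [0.4841, -0.0355, 0.4367]
tcp_rot: [0.706, -0.052, -0.705, -0.052]
ft_force: [-0.9, -0.7, -0.6]
width: 0.0854
```

Emit:
step_arm(
  rows=[1,0,-0.04,0,0,0,0,1,0,-0.05,0,0,0,0,1,0,-0.05,0,0,0,0,1,0,-0.05,0,0,0,0,1,0,-0.05,0,0,0,0,1,0,-0.05,0,0,0,0,1,0,-0.03,0,0,0,0,1,0,0,0,0,0,0,1,0,0,0,0,0,0],
)

```text
time: 53.2
tool_pos: [0.5311, 0.2815, 0.4337]
tcp_rot: [-0.705, 0.052, 0.705, 0.051]
ft_force: [0.1, -0.5, -0.1]
width: 0.0853
```

```bash
python3 -c "
from h import *
for n in ('side','top'):
  p,d=vision.capture(n);cv2.imwrite(f'pics/{n}17.png',p);np.save(f'pics/{n}17.npy',d);lids(n,p,.146)
  crop(p,*((235,165,345,285) if n=='top' else (195,160,345,310)),5 if n=='top' else 4,f'pics/{n}17a.png')
  if n=='top':
    P=cloud(n,d); loc=sh(P[...,:2],O+np.array([0,0])); z=P[...,2]
    k=(z>.13)&(z<.15)&(loc[...,0]>-90)&(loc[...,0]<20)&(loc[...,1]<-125)&(loc[...,1]>-190)
    print('knob',k.sum(),loc[k].mean(0))
to(.4837,-.0356,.1392,171.55)
"
```

```text
side [276.4 200.5] 83 [0.585  0.0379 0.146 ]
side [248.8 202.7] 83 [0.4951 0.0505 0.146 ]
side [279.6 217.7] 113 [ 0.5707 -0.0487  0.146 ]
side [251.5 219.8] 113 [ 0.4835 -0.0356  0.146 ]
top [264.5 197.4] 145 [0.5872 0.0404 0.146 ]
top [291.1 202.5] 143 [ 0.5725 -0.0468  0.146 ]
top [259.7 224.5] 150 [0.4973 0.0537 0.146 ]
top [286.8 229. ] 147 [ 0.4848 -0.0344  0.146 ]
knob 24 [ -38.77060533 -152.81299175]
t 53.3 grasp [0.5312 0.2802 0.2791] psi 171.51 tilt 0.01 w 0.0855 F [-0.3 -0.3 -0.2] q6 -1.15
tool shift mm [1.400e+02 3.193e+02 3.000e-01] world [ -47.5 -315.8 -139.9] turn rx -0.001
```

View pics/side17a.png

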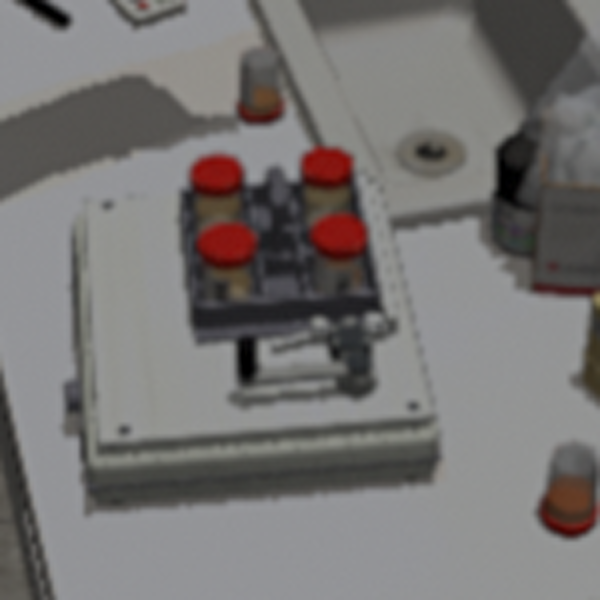

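View pics/top17a.png

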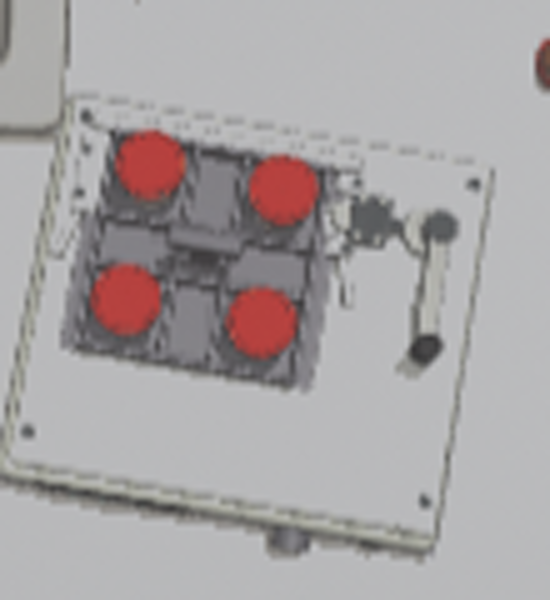

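```bash
python3 -c "
from h import *
P=cloud('top',np.load('pics/top17.npy'))
for u,v in [(264,197),(291,202),(260,224),(287,229)]: print('lid z',np.nanmedian(P[v-3:v+4,u-3:u+4,2]).round(4))
a=cv2.imread('pics/top0.png').astype(int);b=cv2.imread('pics/top17.png').astype(int)
for nm,(u,v) in dict(a=(349,176),b=(417,222),c=(189,200),timer=(129,217),marker=(115,251)).items():
  print(nm,abs(a-b)[v-8:v+9,u-8:u+9].mean().round(1))
crop(b.astype(np.uint8),90,160,440,290,2.2,'pics/final.png')
"
```

```text
lid z 0.1443
lid z 0.1445
lid z 0.1433
lid z 0.1437
a 14.5
b 14.8
c 40.6
timer 29.6
marker 12.7
```

View pics/final.png

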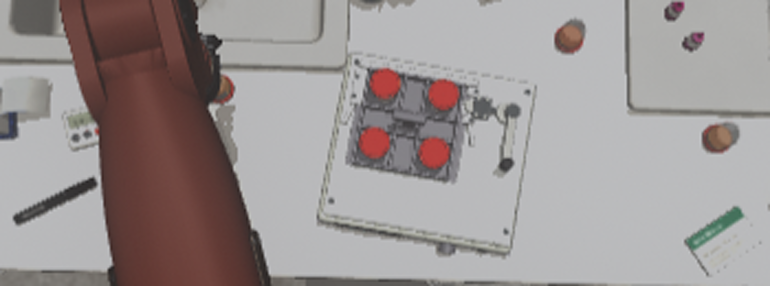

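```bash
python3 -c "
from h import *
print(env.hand_in())"
```

```text
the job is handed in; nothing more can be done
None
```

The shaker is ready and the job is handed in, after about 53 s of the 208 s. No verdict was reported.

- **Cam lever:** it stood at about 0.5 rad at the start, so I first swung it open to about 0.1.
- **Tray and catch:** I set the tray at the entry and slid it home until it met the stop wall. I then tugged it to the front with up to 14 N and the catch held. It gave a few millimetres at the grip, part of that in the arm. I pushed it back home afterwards.
- **Cam closed:** I then turned the lever to about 2.0 rad. My last look put the knob at about 1.99 rad. I did not measure how far the catch is pressed in; I only saw the cam against its roller.
- **Cups:** all four upright cups stand in pockets of their own, lid up. Their lids read 0.143–0.145 m high, which is 80 mm above their bench reading, as it should be on the pocket floors. The two camera views agree on the lid positions to about 2.5 mm. One cup was knocked aside during the run, and I measured it again before picking it up.
- **Left alone:** the upside-down cups, the timer and the marker looked to be where they started. The left-hand upside-down cup was partly hidden by the arm in the last top picture, but the side picture showed it in place. The gripper was clear of everything at hand-in.

The cameras and the arm disagreed by about 1.5 mm in x, and I corrected for that.

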